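Clamp the conference webcam onto its quick-release table stand

TASK

Mount the webcam on the table stand: set its plate flat in the open channel of the quick-release head with the lens looking away from the lever side, slide it gently home against the end stop, let go, then flip the clamp lever round until it snaps over centre and lies fully closed. Do not force the stop or the lever, and leave the mug, tumbler, tape roll and stapler alone.

Things in the scene. Friction and masses are not known exactly. Their poses are not given: they have to be found in the camera images.
- stand: Webcam table stand, fixed in place: round dark steel base 170 mm across, short column, on top a 60 x 60 mm quick-release head. Origin on the table under the head's middle; z up, x across the head's channel, y along it. The channel floor is 85 mm above the table, y -28 to +27 mm. The fixed jaw is on its +x side (nose at x +17 mm, back at +28), the moving jaw and clamp lever on the -x side.
- end_stop: Aluminium end stop, a tab 30 mm wide and 6 mm thick fixed across the +y end of the channel. Origin at the middle of its face (the one towards the channel), at the height of the channel floor; axes as the stand's. Its top is 7 mm above the floor, so it meets the plate's end and stays 3 mm under the webcam's body. It takes no more than 20 N.
- seat (a point): Point on the channel floor under the plate's middle when the webcam is home and clamped: 25 mm (half the plate) from the end stop, 85 mm above the table; axes as the stand's, so sliding home is along +y. Jaw tops are 8 mm above the floor; the jaws' 45-degree noses, 5 mm above it, hook over the plate's edges when clamped and slope open above as a lead-in.
- webcam_center (a point): Middle of the webcam's black body, half-way up. The body is a bar 34 mm deep (x), 100 mm long (y), 40 mm high; grip it across its depth, in the upper half. x points out of the lens, z up. It stands on its quick-release plate; this point is 30 mm above the plate's underside, so 115 mm above the table once mounted. 180 to 310 g.
- webcam: The same webcam with its plate; origin at the middle of the plate's underside. The aluminium plate is centred under the body, 10 mm thick, 50 mm long (y), 38 mm wide (x) over its lowest 3 mm and narrower above. It starts upright on the table.
- webcam_lens (a point): Middle of the lens, on the front (+x) face of the webcam, 17 mm in front of its middle.
- clamp_lever (a joint): Angle of the clamp lever, rad. 0 = wide open; it turns clockwise seen from above, its tip swinging round past -x, to 2.18 = closed on its stop, lying along +y beside the head. A spring resists up to centre (2.0) with about 0.7 N m at most (12 N at the tip, more nearer the pivot), near 1.3; past centre it snaps on to 2.18 and stays. Let go at 0.4 to 1.95 it springs back.
- moving_jaw (a point): Nose of the moving jaw, 5 mm above the channel floor: at the stand's x = -24 mm with the lever wide open (up to 1 mm nearer at angle 0.2), so the gap is about 41 mm wide with its middle near x = -3.5 mm, and the 38 mm plate drops in there from above. Closing the lever drives the jaw some 7 mm towards +x, shoving the plate along x onto the seat, against the fixed jaw, and grips it.
- lever_pivot (a point): Axis of the clamp lever, at its mid height, 87 mm above the table; 43 mm to -x and 20 mm to -y of the stand's middle.
- lever_tip (a point): Middle of the lever's round end, 61 mm from the pivot and at the same height. The end is an upright cylinder 14 mm across and 13 mm high; the arm behind it is 9 mm wide and 10 mm high. At angle a it lies from the pivot at 61 mm * (-sin(2.18 - a), cos(2.18 - a)) along the stand's x, y. The lever bears at most 25 N.
- mug: Black mug, 84 mm across, 85 mm high; origin at the middle of its underside. Bystander.
- tumbler: Steel travel tumbler with a white lid, 80 mm across, 178 mm high; origin at the middle of its underside. Bystander.
- tape_roll: Roll of clear tape lying flat, 68 mm across, 19 mm high; origin at the middle of its underside. Bystander.
- stapler: Grey and white desk stapler, 135 mm long (x), 30 mm wide, 43 mm high; origin at the middle of its underside. Bystander.

How it is judged (in metres and radians):
On the way, in this order (a step that is already met when the one before it is completed fails the run):
1. the webcam's plate lies flat in the channel and home against the end stop, lens away from the lever, the lever still open (z of webcam_center in the frame of seat between 0.027 and 0.032 m and y of webcam_center in the frame of seat between -0.0015 and 0.002 m and x of webcam_lens in the frame of seat above 0.005 m and angle between the y axis of webcam_center and the y axis of seat, either way round below 0.08 rad and angle between webcam_center's own z axis and vertical below 0.05 rad and x of webcam_center in the frame of seat between -0.009 and 0.003 m and value of joint clamp_lever below 0.6 rad), for 0.2 s.
2. the lever has snapped past centre and lies closed (value of joint clamp_lever above 2.11 rad), for 0.2 s.
At the end, for the whole second after the job is handed in: The webcam stands level on the head, lens away from the lever, its plate flat on the channel floor (2 mm), gripped in its place across the channel (3 mm), in line with the channel (0.08 rad) and within 1.5 mm of the end stop; the lever is closed (above 2.11 rad); everything at rest and let go (z of webcam_center in the frame of seat between 0.027 and 0.032 m and y of webcam_center in the frame of seat between -0.0015 and 0.002 m and x of webcam_lens in the frame of seat above 0.005 m and angle between the y axis of webcam_center and the y axis of seat, either way round below 0.08 rad and angle between webcam_center's own z axis and vertical below 0.05 rad and x of webcam_center in the frame of seat between -0.003 and 0.003 m and value of joint clamp_lever above 2.11 rad and linear speed of webcam below 0.02 m/s); the robot touches nothing.
It fails at once if the webcam is pushed against the end stop with more than 20 N (contact force between webcam and end_stop above 20 N).
It fails at once if the clamp lever is forced with more than 25 N (contact force between anything else and clamp_lever above 25 N).
It fails at once if the mug, tumbler, tape roll or stapler is moved by more than 20 mm (distance of any of mug, tumbler, tape_roll, stapler from where it was at the start of the episode above 0.02 m).
It also fails if it takes over 64 s, if anything falls off the work surface, if the arm or the gripper's body presses on something with over 40 N, if the wrist force passes 120 N, or if a joint passes its speed limit or range.

ROBOT

A 7-joint arm with a two-finger parallel gripper is mounted at the origin on the work surface. World frame = base frame: x ahead of the robot, y to its left, z up, the work surface at z = 0. Lengths are in mm, angles in rad, forces in N, time in s.
With the tool pointing down it reaches from about 400 to 850 mm from the base axis. Payload 10.4 kg.
Tool frame: the origin (TCP) lies midway between the tips of the shut fingers; the grasp point (between the pads) lies ctrl.hold_point_z behind it (ctrl.hold_point_z is the distance from the TCP to the grasp point, in mm); z points along the fingers, x is the direction in which the jaws open and shut, and the axes are right-handed (so a half turn about z gives the same grasp; the last joint's range is limited). The gripper opens to 85 mm and grips with 20 to 120 N. Pads are 22 mm wide; open, the fingers measure 114 mm over their backs; the gripper's body (76 mm by 85 mm) begins 54 mm behind the grasp point. The pads swing forward as they close: fully open they stand 13 mm farther back than shut.
Start: joints at [-1.265, 0.332, -0.065, 1.46, 0.022, 1.35, -0.088], TCP at [201.805, 591.545, 231.338] pointing down, gripper open.
Joint ranges: [-2.6, 2.6], [-0.5, 2.12], [-1.47, 1.34], [0.16, 2.42], [-1.27, 4.41], [0.06, 2.06], [-2.6, 2.6]. Speed limits (rad/s): [2.22, 2.22, 2.79, 2.79, 3.14, 3.14, 3.14].

INTERFACE

Orientations are given as a unit quaternion [x, y, z, w].
In Python, from station import ctrl, read_camera, camera_model, ticket gives the robot as it stands.
- The arm moves only by the tool send_rows, never from a script. Its arguments are lists of equal length, an entry for each row: "dp": the shift along the tool's x, y, z in units of 8 cm (1.0 is 8 cm), a list of three; "yaw": the turn about the tool's z in units of 120 degrees (1.0 is 120 degrees); "hand": the opening, from 0 (shut) to 1 (fully open). In form: {"dp": [[dx, dy, dz], ...], "yaw": [yaw, ...], "hand": [hand, ...]}. A call has 1 to 20 rows; each row shifts and turns the pose as measured when the row begins, along the tool's axes as they then stand; what a row does not reach is not made up. A row lasts 1/10 s, in which the tool goes at most 50 mm and 8.59 degrees, less where a joint would pass 70% of its speed; a pose out of reach is approached as far as the arm can. A call with a number of a shift or a turn outside -1 to 1 is refused whole. A call with a gripper value outside its range is refused whole. The fingers move at their own pace and stop on an object; "squeeze" is the grip in N (left out, the last holds). Time passes only in rows, so rows that do not move let the fingers close. It gives the time, the measured TCP pose, the force and the opening at its end, in the units of the state.
- ctrl.get_state(): the state, without advancing time (a new reading comes with each control period).
- read_camera(name): name is "scene" or "top" or "wrist"; returns the picture (420x560x3 uint8, blue, green, red); there is no depth.
- camera_model(name): a dict with "camera_matrix" (3x3 intrinsics, pixels), "world_to_cam" (4x4, takes a point from world to camera coordinates). Camera axes: x right, y down, z forward; pixel columns grow to the right and rows downward; lengths in mm; the calibration is good to about 2 mm. A picture is of the moment at which its call begins: read the wrist's pose just before it. camera_model takes no time and is no camera call; for the wrist camera it gives the pose at the moment of the call.
- ticket.finish_job(): hands the job in, once; it reports no verdict.
The state is a dict: "time_s": time; "q": joint angles; "qvel": joint speeds; "joint_torque": joint torques, N m; "tool_pos": TCP position; "orientation": TCP orientation; "wrist_force": force on the tool from outside, world axes, zero at the start; "torque": the same for the moment, N m; "opening": finger opening in mm.
Only numpy, scipy, OpenCV 4.12 (cv2) and the standard library are available. Lean on these libraries where they do the work, as an engineer would, in place of code of your own. Each camera call takes 0.05 s, during which the arm holds its last target.

## Working session

There is one attempt and no reset: what is moved stays moved. The work goes in short steps, Python scripts to look and compute and a tool call to move; the robot and the scene stay as the last step left them, time stands still between calls to the robot, and variables do not carry over. Pictures are saved under pics/ and viewed, and the job is handed in when it is done.

Besides the shell and the picture viewer there is one more tool, called after "Call:" as name(argument=value, ...), one argument or row to a line, values as JSON. send_rows: Moves the arm, as the interface text tells. Shifts and turns lie within -1 to 1; 1 stands for 8 cm of shift or 120 degrees of turn. Its arguments: {"type":"object","properties":{"dp":{"type":"array","items":{"type":"array","items":{"type":"number","minimum":-1,"maximum":1}}},"yaw":{"type":"array","items":{"type":"number","minimum":-1,"maximum":1}},"hand":{"type":"array","items":{"type":"number"}},"squeeze":{"type":"number"}},"required":["dp","yaw","hand"]}

```bash
ls; mkdir -p pics; python3 - <<'E'
from station import ctrl, read_camera, camera_model
import cv2
s=ctrl.get_state(); print(s, ctrl.hold_point_z)
for n in("scene","top","wrist"):
    m=camera_model(n); print(n,m)
    cv2.imwrite(f"pics/{n}0.png",read_camera(n))
E
```

```text
pics
{'time_s': 0.0, 'q': array([-1.26458492,  0.33286844, -0.06472724,  1.4609438 ,  0.02161334,
        1.34989685, -0.0884844 ]), 'qvel': array([ 3.43966151e-04, -6.48002627e-04,  7.37320330e-05,  3.78713033e-04,
       -1.89947733e-03, -4.21872858e-04,  3.33177562e-04]), 'joint_torque': array([ 1.92306114e-03, -6.25464821e+01,  5.03615895e-02, -3.91586781e+01,
        1.62444898e-02,  9.84575890e-03,  2.09952077e-06]), 'tool_pos': array([201.69645287, 591.16288536, 230.51696541]), 'orientation': array([ 8.13282190e-01,  5.81869036e-01, -5.56377019e-04,  4.41206701e-04]), 'wrist_force': array([-0.45399182,  0.9069645 ,  0.06511159]), 'torque': array([-0.00777131,  0.01522686, -0.02344401]), 'opening': 85.4865925415887} 18.700000000000003
scene {'camera_matrix': array([[466.99026138,   0.        , 287.76065153],
       [  0.        , 466.99026138, 212.73723544],
       [  0.        ,   0.        ,   1.        ]]), 'world_to_cam': array([[ 7.00548752e-01,  7.13603128e-01, -1.42185847e-03,
        -4.21081800e+02],
       [ 4.55539582e-01, -4.48738042e-01, -7.68841895e-01,
        -1
[... 559 characters left out ...]
 6.14667930e-02, -8.20862594e-03, -9.98075374e-01,
         1.17645195e+03],
       [ 0.00000000e+00,  0.00000000e+00,  0.00000000e+00,
         1.00000000e+00]])}
wrist {'camera_matrix': array([[353.41612569,   0.        , 274.72256705],
       [  0.        , 353.41612569, 207.27827542],
       [  0.        ,   0.        ,   1.        ]]), 'world_to_cam': array([[ 3.22480452e-01,  9.46576118e-01, -1.00528687e-04,
        -6.25343207e+02],
       [ 9.13346667e-01, -3.11131915e-01,  2.62668609e-01,
        -3.25985321e+01],
       [ 2.48604555e-01, -8.47973095e-02, -9.64886103e-01,
         3.78419555e+02],
       [ 0.00000000e+00,  0.00000000e+00,  0.00000000e+00,
         1.00000000e+00]])}
```

View pics/scene0.png

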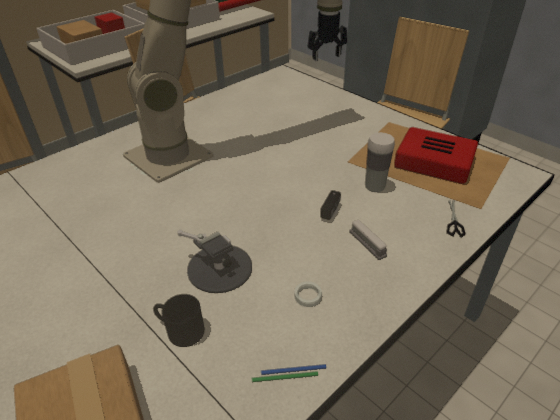

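View pics/top0.png

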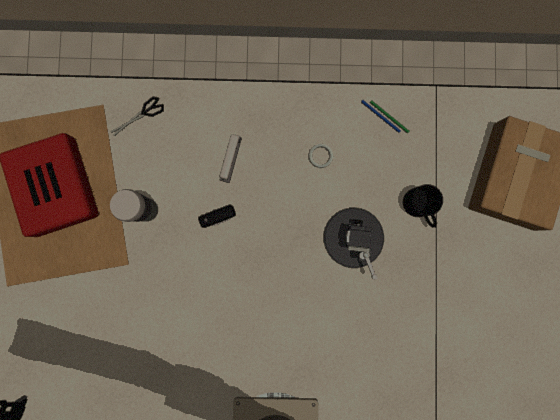

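View pics/wrist0.png

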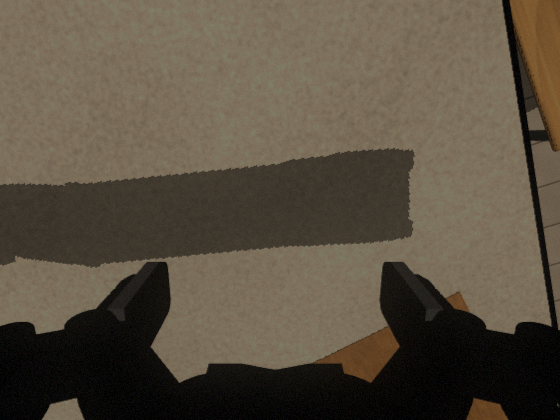

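The top view shows the black webcam at about (217,216), the stand base at (354,238) with its lever tip near (373,276), the mug at (423,200), the tumbler at (128,205), the tape at (319,156) and the stapler at (230,158). I'll zoom in on these.

```bash
cat > h.py <<'E'
import numpy as np, cv2
from station import ctrl, read_camera, camera_model
def ray(m,px,z):
    K=m["camera_matrix"];T=m["world_to_cam"];R=T[:3,:3];c=-R.T@T[:3,3]
    d=R.T@np.linalg.inv(K)@np.array([px[0],px[1],1.]); return c+d*(z-c[2])/d[2]
def proj(m,P):
    p=m["world_to_cam"]@np.append(P,1.); q=m["camera_matrix"]@p[:3]; return q[:2]/q[2]
def crop(im,x0,y0,x1,y1,f,name):
    c=cv2.convertScaleAbs(im[y0:y1,x0:x1],alpha=1.6,beta=20)
    cv2.imwrite("pics/"+name,cv2.resize(c,None,fx=f,fy=f,interpolation=cv2.INTER_CUBIC))
def tri(m1,p1,m2,p2):
    P=[m["camera_matrix"]@m["world_to_cam"][:3] for m in (m1,m2)]
    X=cv2.triangulatePoints(P[0],P[1],np.float64(p1).reshape(2,1),np.float64(p2).reshape(2,1)); return (X[:3]/X[3]).ravel()
E
python3 - <<'E'
from h import *
t=cv2.imread("pics/top0.png");s=cv2.imread("pics/scene0.png")
crop(t,310,190,400,290,6,"tc.png");crop(s,160,200,280,300,6,"sc.png");crop(t,185,190,255,240,8,"wc.png");crop(s,305,180,355,230,8,"ws.png")
for n,p in(("webcam",(217,216)),("base",(354,238)),("mug",(423,200)),("tumbler",(128,205)),("tape",(319,156)),("stapler",(230,158)),("scissor",(140,110))): print(n,ray(camera_model("top"),p,20))
E
```

```text
webcam [606.82441441 172.37765069  20.        ]
base [ 554.61023915 -207.1892363    20.        ]
mug [ 664.35851543 -398.06980655   20.        ]
tumbler [631.63788731 418.59027941  20.        ]
tape [ 780.9369042 -106.6539434   20.       ]
stapler [769.33620216 141.28132089  20.        ]
scissor [898.87422682 396.80483056  20.        ]
```

View pics/tc.png

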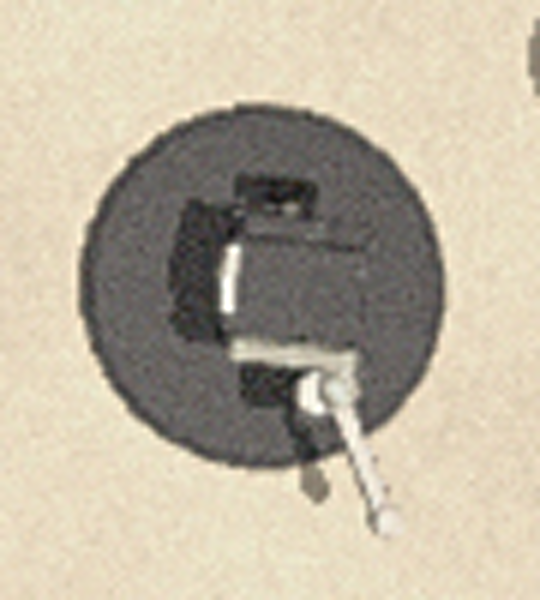

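View pics/sc.png

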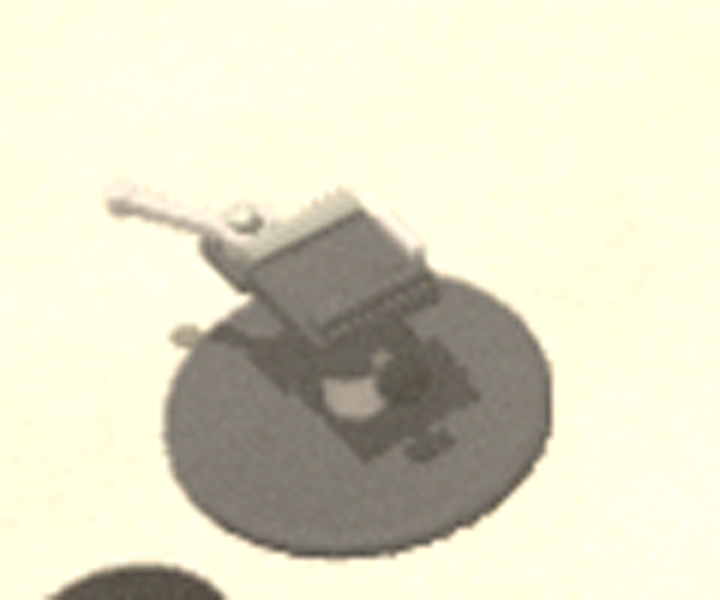

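View pics/wc.png

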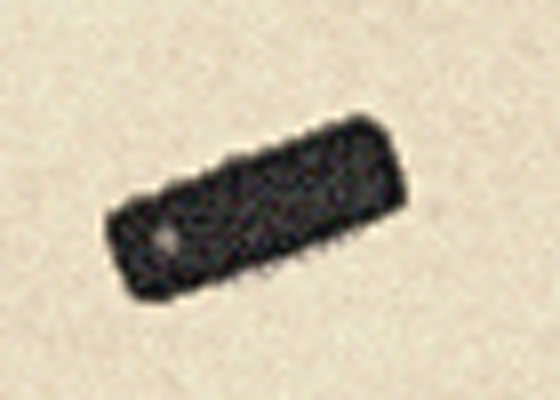

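View pics/ws.png

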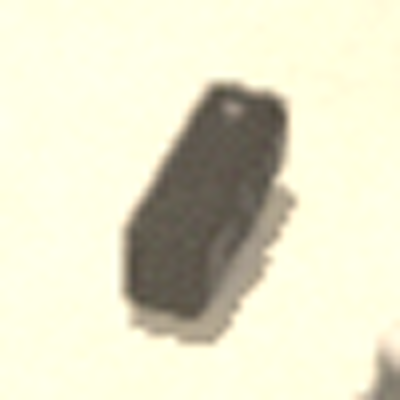

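The end stop is at world +y and the moving jaw at world -x, so the stand frame is nearly aligned with the world. I'll move over the webcam for a closer look.

Call:
send_rows(
  dp=[
    [-0.28,0.535,0],
    [-0.28,0.535,0],
    [-0.28,0.535,0],
    [-0.28,0.535,0],
    [-0.28,0.535,0],
    [-0.28,0.535,0],
    [-0.28,0.535,0],
    [-0.28,0.535,0],
    [-0.28,0.535,0],
    [-0.28,0.535,0],
    [0,0,0],
    [0,0,0],
    [0,0,0],
    [0,0,0],
    [0,0,0],
    [0,0,0],
    [0,0,0],
    [0,0,0],
    [0,0,0],
    [0,0,0],
  ],
  yaw=[0,0,0,0,0,0,0,0,0,0,0.064,0.064,0.064,0.064,0.064,0.064,0.064,0,0,0],
  hand=[1,1,1,1,1,1,1,1,1,1,1,1,1,1,1,1,1,1,1,1],
)

```text
time_s: 2.15
tool_pos: [543.9, 224.2, 224.3]
orientation: [0.99, 0.138, -0.004, 0.003]
wrist_force: [-0.1, -0.1, 0.2]
opening: 85.2
```

```bash
cat >> h.py <<'E'
def st():
    s=ctrl.get_state(); q=s["orientation"]; x,y,z,w=q
    from scipy.spatial.transform import Rotation as Rn
    R=Rn.from_quat(q).as_matrix()
    print("t%.2f"%s["time_s"],"tcp",s["tool_pos"].round(1),"ang",np.degrees(np.arctan2(R[1,0],R[0,0])).round(2),"zax",R[:,2].round(3),"F",s["wrist_force"].round(1),"open",round(s["opening"],1),"q",s["q"].round(2)); return s,R
E
python3 - <<'E'
from h import *
s,R=st(); m=camera_model("wrist"); im=read_camera("wrist"); cv2.imwrite("pics/w1.png",im); np.savez("w1.npz",K=m["camera_matrix"],T=m["world_to_cam"])
T=m["world_to_cam"];print(-T[:3,:3].T@T[:3,3])
E
```

```text
t2.15 tcp [543.9 224.2 224.3] ang 15.86 zax [-0.008 -0.008 -1.   ] F [-0.1 -0.1  0.2] open 85.2 q [-0.77  0.27  0.36  1.58 -0.09  1.32 -0.12]
[525.62048203 290.62019018 366.94387996]
```

View pics/w1.png

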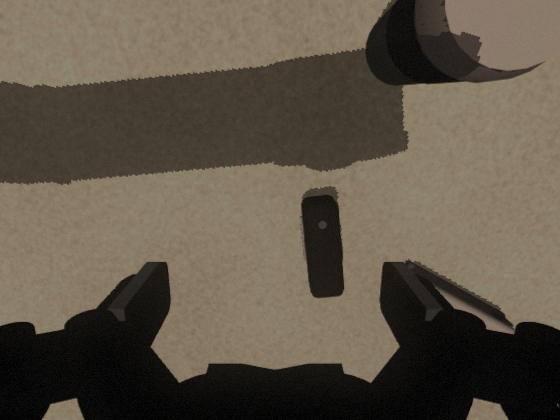

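The wrist view shows the webcam's top at columns 302-343, rows 195-297, with an LED dot at (322,225). Next I'll measure its pose and check which side the lens is on.

```bash
python3 - <<'E'
from h import *
z=np.load("w1.npz"); m={"camera_matrix":z["K"],"world_to_cam":z["T"]}
im=cv2.imread("pics/w1.png")
def pose(im,m,roi,zt,nm,th=45):
    x0,y0,x1,y1=roi
    mk=(im[y0:y1,x0:x1].max(2)<th).astype(np.uint8)
    cs,_=cv2.findContours(mk,cv2.RETR_EXTERNAL,cv2.CHAIN_APPROX_NONE)
    c=max(cs,key=cv2.contourArea).reshape(-1,2)+[x0,y0]
    P=np.array([ray(m,p,zt)[:2] for p in c]).astype(np.float32)
    print(nm,cv2.boundingRect(c),cv2.minAreaRect(P))
pose(im,m,(280,170,370,310),50,"wrist")
pose(cv2.imread("pics/top0.png"),camera_model("top"),(190,195,250,240),50,"top")
s=cv2.imread("pics/scene0.png")[180:230,305:355].astype(float)
s=np.clip(s*4-20,0,255).astype(np.uint8); w=np.clip(im[180:310,280:370].astype(float)*4-30,0,255).astype(np.uint8)
a=cv2.resize(s,(390,390),interpolation=cv2.INTER_CUBIC);b=cv2.resize(w,(270,390),interpolation=cv2.INTER_CUBIC)
cv2.imwrite("pics/e1.png",np.hstack([a,b]))
E
```

```text
wrist (302, 195, 42, 102) ((602.3740844726562, 179.18763732910156), (34.34440612792969, 104.22240447998047), 22.709388732910156)
top (199, 205, 37, 23) ((606.2244873046875, 169.37493896484375), (35.42363739013672, 98.26974487304688), 21.946640014648438)
```

View pics/e1.png

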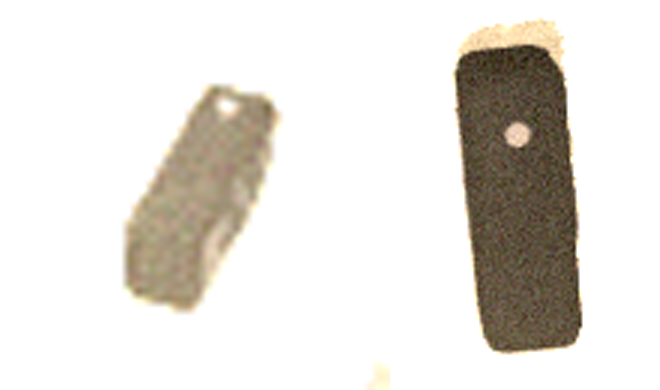

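The lens seems to be on the +x side: the scene view shows a bump on the right-hand face. The webcam's yaw is about 22.4°. I'll move directly above it, lower down, and measure again.

Call:
send_rows(
  dp=[
    [0.28,0.4,0.25],
    [0.27,0.4,0.25],
    [0,0,0.3],
    [0,0,0.3],
    [0,0,0],
  ],
  yaw=[0,0,-0.027,-0.027,0],
  hand=[1,1,1,1,1],
)

```text
time_s: 2.7
tool_pos: [605.9, 173.5, 134.2]
orientation: [0.979, 0.201, -0.003, 0.002]
wrist_force: [0.7, 0.2, 0.4]
opening: 85.1
```

```bash
python3 - <<'E'
from h import *
s,R=st(); m=camera_model("wrist"); im=read_camera("wrist"); cv2.imwrite("pics/w2.png",im); np.savez("w2.npz",K=m["camera_matrix"],T=m["world_to_cam"])
for z in(50,30,0): print(z,proj(m,(604,174,z)))
E
```

```text
t2.70 tcp [605.9 173.5 134.2] ang 23.25 zax [-0.005 -0.006 -1.   ] F [0.7 0.2 0.4] open 85.1 q [-0.63  0.43  0.36  1.58 -0.15  1.17  0.17]
50 [274.43489401 214.29991701]
30 [274.67732665 206.44539688]
0 [274.97946876 196.65636343]
```

View pics/w2.png

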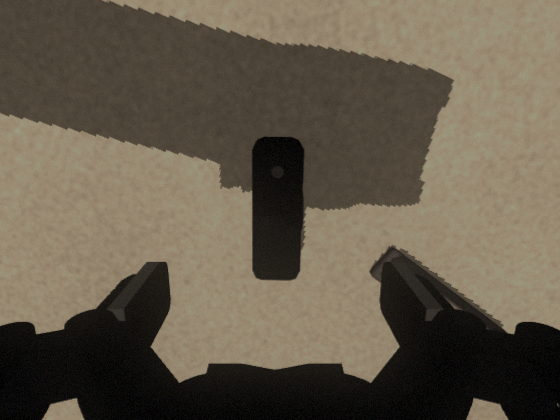

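```bash
cat >> h.py <<'E'
def pose(im,m,roi,zt,nm,th=30):
    x0,y0,x1,y1=roi
    mk=(im[y0:y1,x0:x1].max(2)<th).astype(np.uint8)
    cs,_=cv2.findContours(mk,cv2.RETR_EXTERNAL,cv2.CHAIN_APPROX_NONE)
    c=max(cs,key=cv2.contourArea).reshape(-1,2)+[x0,y0]
    P=np.array([ray(m,p,zt)[:2] for p in c]).astype(np.float32)
    r=cv2.minAreaRect(P); print(nm,cv2.boundingRect(c),r); return r
E
python3 - <<'E'
from h import *
z=np.load("w2.npz"); m={"camera_matrix":z["K"],"world_to_cam":z["T"]}
im=cv2.imread("pics/w2.png")
for th in(24,30,36):pose(im,m,(230,120,330,290),50,"w",th)
w=np.clip(im[120:290,230:330].astype(float)*6-30,0,255).astype(np.uint8)
cv2.imwrite("pics/e2.png",cv2.resize(w,None,fx=3.5,fy=3.5,interpolation=cv2.INTER_CUBIC))
E
```

```text
w (253, 137, 51, 92) ((597.7803955078125, 193.79666137695312), (32.5048713684082, 60.5793342590332), 23.301645278930664)
w (252, 137, 52, 117) ((601.3147583007812, 185.38706970214844), (32.999168395996094, 78.82275390625), 23.301645278930664)
w (252, 137, 52, 142) ((604.9515380859375, 176.65252685546875), (33.31993103027344, 97.8297348022461), 23.032222747802734)
```

View pics/e2.png

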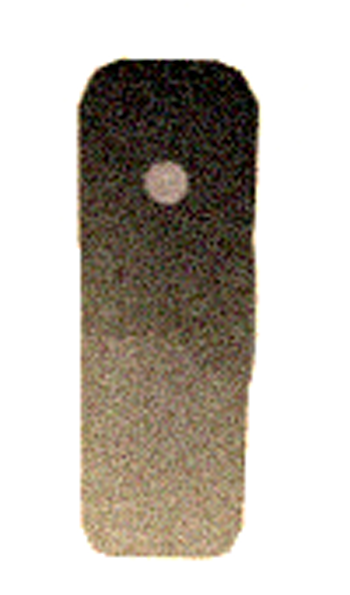

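The webcam's centre is at (605,176.5) with yaw 23.1°, and the lens bump is on the +x edge. I'll descend to a grasp height of about 42 mm and close.

Call:
send_rows(
  dp=[
    [0,-0.04,0.36],
    [0,0,0.36],
    [0,0,0.36],
    [0,0,0.3],
    [0,0,0],
    [0,0,0],
    [0,0,0],
    [0,0,0],
    [0,0,0],
    [0,0,0],
    [0,0,0],
    [0,0,0],
  ],
  yaw=[0,0,0,0,0,0,0,0,0,0,0,0],
  hand=[1,1,1,1,1,0,0,0,0,0,0,0],
  squeeze=25,
)

```text
time_s: 3.95
tool_pos: [613.5, 183.0, 40.5]
orientation: [0.98, 0.2, 0.009, -0.001]
wrist_force: [0.7, 0.2, -1.8]
opening: 35.2
```

```bash
python3 - <<'E'
from h import *
s,R=st()
t=cv2.imread("pics/top0.png"); m=camera_model("top")
# stand base ellipse centre
g=t[195:280,315:395].max(2); mk=((g<95)).astype(np.uint8)
cs,_=cv2.findContours(mk,cv2.RETR_EXTERNAL,cv2.CHAIN_APPROX_NONE); c=max(cs,key=cv2.contourArea)
h=cv2.convexHull(c).reshape(-1,2)+[315,195]
P=np.array([ray(m,p,6)[:2] for p in h]).astype(np.float32); print("top circ",cv2.minEnclosingCircle(P),cv2.fitEllipse(P))
for a,z,n in(((310+385/6,190+522/6),87,"tip"),((310+338/6,190+388/6),93,"pivot"),((310+232/6,190+350/6),93,"jaw+y"),((310+355/6,190+358/6),93,"jaw-y"),((310+235/6,190+245/6),92,"stop a"),((310+228/6,190+312/6),92,"stop b")): print(n,ray(m,a,z).round(1))
E
```

```text
t3.95 tcp [613.5 183.   40.5] ang 23.05 zax [ 0.016  0.006 -1.   ] F [ 0.7  0.2 -1.8] open 35.2 q [-0.62  0.53  0.33  1.64 -0.2   0.98  0.18]
top circ ((548.768310546875, -211.29434204101562), 93.93394470214844) ((552.5177612304688, -208.935302734375), (167.17552185058594, 183.35800170898438), 106.73811340332031)
tip [ 454.4 -248.7   87. ]
pivot [ 511.8 -226.5   93. ]
jaw+y [ 527.1 -180.6   93. ]
jaw-y [ 524.9 -233.8   93. ]
stop a [ 572.4 -181.5   92. ]
stop b [ 543.4 -178.8   92. ]
```

The tool stopped high, at TCP z 40, and drifted about 8 mm in x and y. I'll look before doing anything else.

```bash
python3 - <<'E'
from h import *
s,R=st(); print(s["torque"])
cv2.imwrite("pics/w3.png",read_camera("wrist")); i=read_camera("scene"); crop(i,280,140,400,240,6,"s3.png"); st()
E
```

```text
t3.95 tcp [613.5 183.   40.5] ang 23.05 zax [ 0.016  0.006 -1.   ] F [ 0.7  0.2 -1.8] open 35.2 q [-0.62  0.53  0.33  1.64 -0.2   0.98  0.18]
[-0.08496682  0.037921    0.00232599]
t4.05 tcp [613.4 183.   40.3] ang 23.05 zax [ 0.016  0.006 -1.   ] F [-0.3  0.7 -2.5] open 34.9 q [-0.62  0.53  0.33  1.64 -0.2   0.98  0.18]
```

View pics/w3.png

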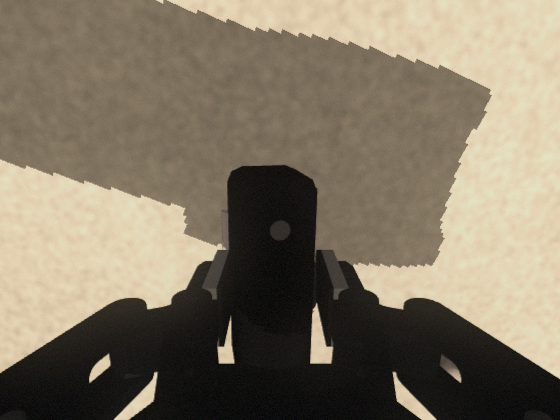

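View pics/s3.png

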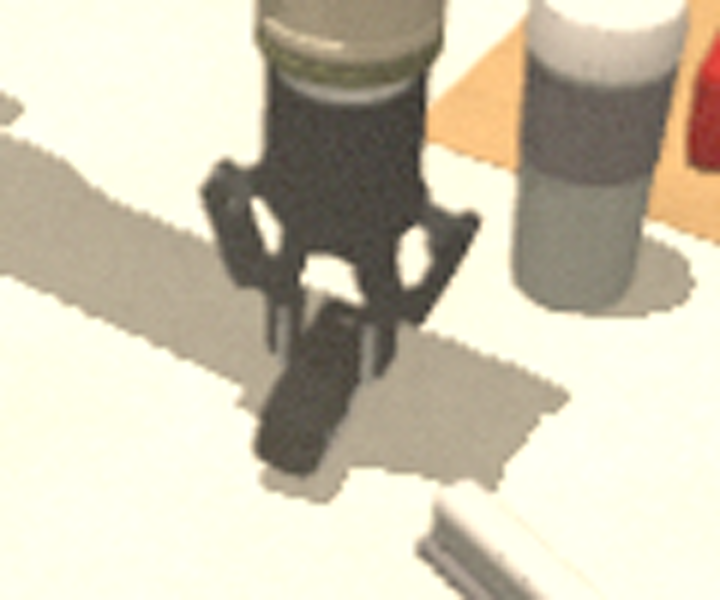

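The pads hold only the top ~10 mm of the body. I'll open, correct the position and go deeper.

Call:
send_rows(
  dp=[
    [0,0,0],
    [0,0,0],
    [0,0,0],
    [0,0,0],
  ],
  yaw=[0,0,0,0],
  hand=[1,1,1,1],
)

```text
time_s: 4.45
tool_pos: [613.8, 183.0, 40.6]
orientation: [0.98, 0.2, 0.009, -0.001]
wrist_force: [0.3, 0.5, -0.0]
opening: 85.0
```

```bash
python3 - <<'E'
from h import *
s,R=st(); m=camera_model("wrist"); im=read_camera("wrist"); crop(im,150,120,400,400,2,"w4.png"); cv2.imwrite("pics/w4r.png",im)
print(pose(im,m,(200,120,340,290),50,"w",45))
E
```

```text
t4.45 tcp [613.8 183.   40.6] ang 23.05 zax [ 0.017  0.006 -1.   ] F [ 0.3  0.5 -0. ] open 85.0 q [-0.62  0.53  0.33  1.64 -0.2   0.98  0.18]
w (212, 164, 84, 126) ((596.8795776367188, 200.399169921875), (32.932735443115234, 52.53409957885742), 22.99911880493164)
((596.8795776367188, 200.399169921875), (32.932735443115234, 52.53409957885742), 22.99911880493164)
```

View pics/w4.png

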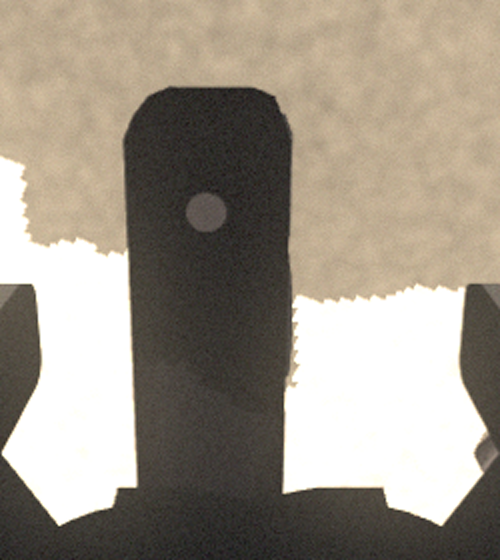

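Call:
send_rows(
  dp=[
    [-0.058,0.012,0],
    [-0.058,0.012,0],
    [0,0,0.07],
    [0,0,0.07],
    [0,0,0.07],
    [0,0,0],
  ],
  yaw=[0,0,0,0,0,0],
  hand=[1,1,1,1,1,1],
)

```text
time_s: 5.1
tool_pos: [605.4, 177.2, 22.1]
orientation: [0.98, 0.2, 0.009, -0.001]
wrist_force: [0.2, 0.2, -1.5]
opening: 85.5
```

```bash
python3 - <<'E'
from h import *
s,R=st(); m=camera_model("wrist"); im=read_camera("wrist"); crop(im,150,120,400,400,2,"w5.png")
print(pose(im,m,(200,120,345,290),50,"w",45)); print(proj(m,s["tool_pos"]+[0,0,50-s["tool_pos"][2]]))
E
```

```text
t5.10 tcp [605.4 177.2  22.1] ang 23.05 zax [ 0.016  0.006 -1.   ] F [ 0.2  0.2 -1.5] open 85.5 q [-0.61  0.54  0.33  1.68 -0.21  0.94  0.19]
w (232, 165, 96, 125) ((594.7424926757812, 203.81671142578125), (32.416744232177734, 45.068119049072266), 23.217578887939453)
((594.7424926757812, 203.81671142578125), (32.416744232177734, 45.068119049072266), 23.217578887939453)
[277.9209182 304.7241923]
```

View pics/w5.png

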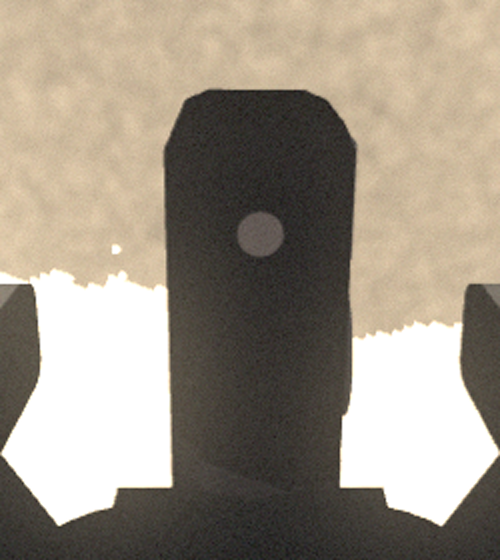

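The body is now centred between the fingers, and the lens bump shows on the right (+x) edge at about crop (350,350). Closing now.

Call:
send_rows(
  dp=[
    [0,0,0],
    [0,0,0],
    [0,0,0],
    [0,0,0],
    [0,0,0],
    [0,0,0],
    [0,0,0],
  ],
  yaw=[0,0,0,0,0,0,0],
  hand=[0,0,0,0,0,0,0],
  squeeze=30,
)

```text
time_s: 5.85
tool_pos: [606.1, 177.4, 22.9]
orientation: [0.98, 0.2, 0.009, -0.001]
wrist_force: [-0.3, 0.7, -1.2]
opening: 33.4
```

Call:
send_rows(
  dp=[
    [0,0,-0.1],
    [0,0,-0.2],
    [0,0,-0.3],
    [0,0,-0.3],
    [0,0,-0.3],
    [0,0,-0.3],
    [0,0,-0.1],
    [0,0,0],
  ],
  yaw=[0,0,0,0,0,0,0,0],
  hand=[0,0,0,0,0,0,0,0],
)

```text
time_s: 6.65
tool_pos: [603.3, 175.7, 162.2]
orientation: [0.98, 0.199, 0.01, -0.002]
wrist_force: [0.7, 0.6, -2.4]
opening: 33.5
```

```bash
python3 - <<'E'
from h import *
s,R=st(); m=camera_model("wrist"); im=read_camera("wrist"); cv2.imwrite("pics/w6.png",im);s=read_camera("scene");crop(s,290,100,390,210,5,"s6.png")
E
```

```text
t6.65 tcp [603.3 175.7 162.2] ang 22.99 zax [ 0.019  0.007 -1.   ] F [ 0.7  0.6 -2.4] open 33.5 q [-0.64  0.38  0.37  1.58 -0.14  1.19  0.15]
```

View pics/w6.png

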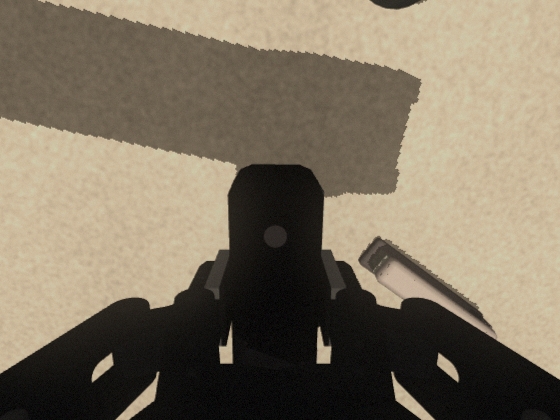

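View pics/s6.png

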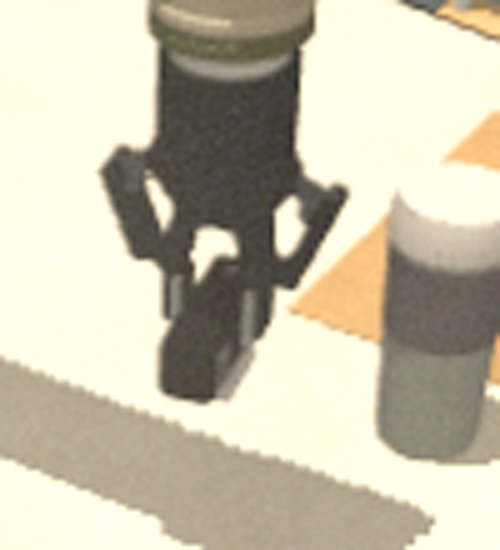

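The webcam is lifted; its underside sits 22.5 mm below the TCP. Now I'll turn to about -4° and travel to the -y side of the stand, where the wrist camera can see the head.

Call:
send_rows(
  dp=[
    [0,0,0],
    [0,0,0],
    [0,0,0],
    [0,0,0],
    [-0.011,0.366,0],
    [-0.011,0.366,0],
    [-0.011,0.366,0],
    [-0.011,0.366,0],
    [-0.011,0.366,0],
    [-0.011,0.366,0],
    [-0.011,0.366,0],
    [-0.011,0.366,0],
    [-0.011,0.366,0],
    [-0.011,0.366,0],
    [-0.011,0.366,0],
    [-0.011,0.366,0],
    [-0.011,0.366,0],
    [-0.011,0.366,0],
    [-0.011,0.366,0],
    [-0.011,0.366,0],
  ],
  yaw=[0.056,0.056,0.056,0.056,0,0,0,0,0,0,0,0,0,0,0,0,0,0,0,0],
  hand=[0,0,0,0,0,0,0,0,0,0,0,0,0,0,0,0,0,0,0,0],
)

```text
time_s: 8.75
tool_pos: [531.2, -301.3, 129.3]
orientation: [0.999, -0.039, -0.015, 0.0]
wrist_force: [0.0, 0.9, -1.8]
opening: 33.5
```

Call:
send_rows(
  dp=[
    [0,0,0],
  ],
  yaw=[0],
  hand=[0],
)

```text
time_s: 8.85
tool_pos: [528.4, -306.0, 128.0]
orientation: [0.999, -0.042, -0.016, 0.002]
wrist_force: [-0.1, -0.4, -2.2]
opening: 33.7
```

```bash
python3 - <<'E'
from h import *
s,R=st(); m=camera_model("wrist"); im=read_camera("wrist"); cv2.imwrite("pics/w7.png",im);np.savez("w7.npz",K=m["camera_matrix"],T=m["world_to_cam"])
E
```

```text
t8.85 tcp [ 528.4 -306.   128. ] ang -4.81 zax [-0.032 -0.002 -0.999] F [-0.1 -0.4 -2.2] open 33.7 q [-0.05  0.45  0.63  1.63 -0.26  1.18  0.56]
```

View pics/w7.png

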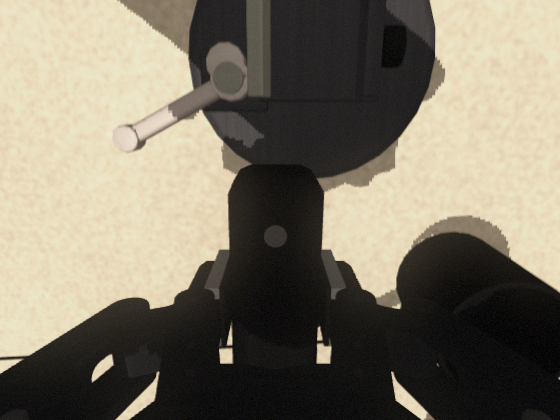

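The wrist view shows the lever tip at (127,138), the pivot at (227,75) and the moving-jaw strip at columns 247-270. TCP z sank to 128, so I'll raise it before anything else.

Call:
send_rows(
  dp=[
    [0,0,-0.2],
    [0,0,-0.2],
    [0,0,-0.2],
    [0,0,-0.2],
    [0,0,-0.2],
    [0.1,0.1,0],
    [0.1,0.1,0],
    [0,0.1,0],
    [0,0,0],
  ],
  yaw=[0,0,0,0,0,0,0,0,0],
  hand=[0,0,0,0,0,0,0,0,0],
)

```text
time_s: 9.8
tool_pos: [549.5, -318.2, 213.9]
orientation: [0.999, -0.034, -0.017, -0.002]
wrist_force: [-1.0, -0.4, -2.8]
opening: 33.4
```

```bash
python3 - <<'E'
from h import *
s,R=st(); m=camera_model("wrist"); im=read_camera("wrist"); cv2.imwrite("pics/w8.png",im);np.savez("w8.npz",K=m["camera_matrix"],T=m["world_to_cam"])
crop(im,100,0,400,180,2.6,"w8c.png")
E
```

```text
t9.80 tcp [ 549.5 -318.2  213.9] ang -3.93 zax [-0.035  0.004 -0.999] F [-1.  -0.4 -2.8] open 33.4 q [-0.03  0.44  0.65  1.46 -0.25  1.37  0.57]
```

View pics/w8c.png

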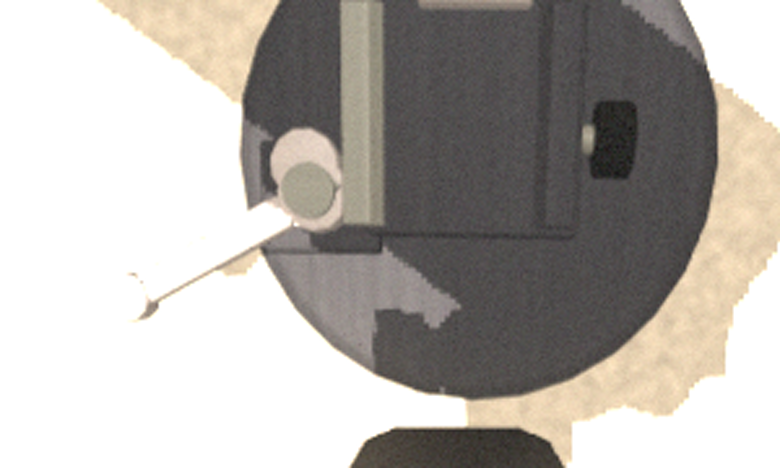

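Call:
send_rows(
  dp=[
    [0,0.15,0],
    [0,0.15,0],
    [0,0.15,0],
    [0,0,0],
    [0,0,0],
  ],
  yaw=[0,0,0,0,0],
  hand=[0,0,0,0,0],
)

```text
time_s: 10.35
tool_pos: [546.1, -356.0, 213.5]
orientation: [0.999, -0.034, -0.018, -0.002]
wrist_force: [0.4, 0.8, -2.4]
opening: 33.8
```

```bash
python3 - <<'E'
from h import *
s,R=st(); m=camera_model("wrist"); im=read_camera("wrist"); cv2.imwrite("pics/w9.png",im);np.savez("w9.npz",K=m["camera_matrix"],T=m["world_to_cam"])
c=np.clip(im[0:170,120:380].astype(float)*2.2,0,255).astype(np.uint8); cv2.imwrite("pics/w9c.png",cv2.resize(c,None,fx=3,fy=3,interpolation=cv2.INTER_CUBIC))
E
```

```text
t10.35 tcp [ 546.1 -356.   213.5] ang -3.91 zax [-0.036  0.006 -0.999] F [ 0.4  0.8 -2.4] open 33.8 q [ 0.04  0.48  0.66  1.4  -0.27  1.38  0.63]
```

View pics/w9c.png

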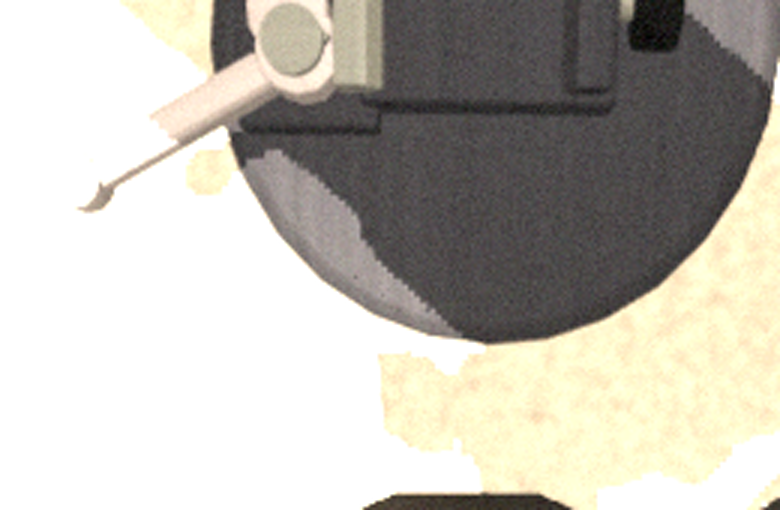

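That was the wrong direction: the stand moved up out of view. I'll go +y instead.

Call:
send_rows(
  dp=[
    [0.03,-0.18,0],
    [0.03,-0.18,0],
    [0.03,-0.18,0],
    [0.03,-0.18,0],
    [0,-0.18,0],
    [0,0,0],
    [0,0,0],
  ],
  yaw=[0,0,0,0,0,0,0],
  hand=[0,0,0,0,0,0,0],
)

```text
time_s: 11.1
tool_pos: [563.3, -273.6, 213.4]
orientation: [0.999, -0.031, -0.018, -0.003]
wrist_force: [0.0, -0.5, -1.3]
opening: 33.4
```

```bash
python3 - <<'E'
from h import *
s,R=st(); m=camera_model("wrist"); im=read_camera("wrist"); cv2.imwrite("pics/w10.png",im);np.savez("w10.npz",K=m["camera_matrix"],T=m["world_to_cam"])
c=np.clip(im[0:180,120:380].astype(float)*2,0,255).astype(np.uint8); cv2.imwrite("pics/w10c.png",cv2.resize(c,None,fx=3,fy=3,interpolation=cv2.INTER_CUBIC))
E
```

```text
t11.10 tcp [ 563.3 -273.6  213.4] ang -3.54 zax [-0.035  0.008 -0.999] F [ 0.  -0.5 -1.3] open 33.4 q [-0.1   0.42  0.64  1.48 -0.24  1.36  0.49]
```

View pics/w10c.png

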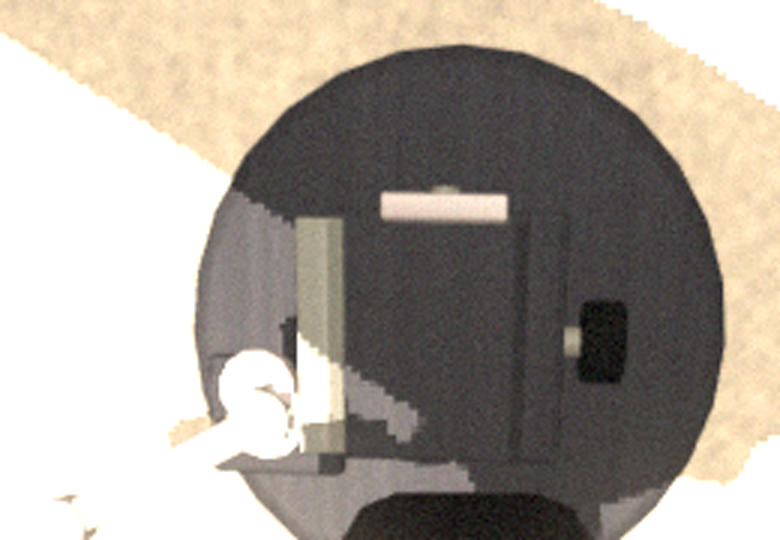

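This view shows the whole head: the end stop at crop (381-508, 192-221), the moving-jaw strip at columns 296-345, and the fixed jaw at columns 513-567. I'll ray-cast these.

```bash
python3 - <<'E'
from h import *
z=np.load("w10.npz"); m={"camera_matrix":z["K"],"world_to_cam":z["T"]}
f=lambda x,y,h: ray(m,(120+(x-1)/3,(y-1)/3),h)[:2].round(1)
yw=lambda a,b:np.degrees(np.arctan2(*(b-a)[::-1])).round(1)
sa,sb=f(381,219,92),f(508,219,92); print("stop",sa,sb,(sa+sb)/2,"len",np.hypot(*(sb-sa)),yw(sa,sb))
for n,a,b,h in(("jaw back",(296,218),(302,452),93),("jaw nose",(345,217),(345,452),90),("fixnose",(517,215),(511,455),90),("fixback",(568,212),(557,460),93)):
    A,B=f(*a,h),f(*b,h); print(n,A,B,"len",np.hypot(*(A-B)).round(1),"yaw",yw(B,A)-90)
print("pivot knob",f(264,423,100),f(264,423,95), "front edge",f(345,458,85),f(560,462,85))
print("tip",f(75,518,93.5))
# base circle from this view
im=cv2.imread("pics/w10.png")
pts=[(463,45),(240,170),(650,140),(722,320),(700,450),(198,300),(330,75),(590,80)]
P=np.array([ray(m,(120+(x-1)/3,(y-1)/3),8)[:2] for x,y in pts],np.float32)
print("base",cv2.fitEllipse(P))
# top view pose of base
t=cv2.imread("pics/top0.png"); mt=camera_model("top")
g=cv2.GaussianBlur(t,(3,3),0).max(2)
pp=[]
for a in np.arange(90,430,6):
    if 240<a<310: continue
    prev=None
    for r in np.arange(24,38,0.25):
        u=354+r*np.cos(np.radians(a)); v=238.5-r*np.sin(np.radians(a))
        val=cv2.getRectSubPix(g,(1,1),(u,v))[0,0]
        if val>95: pp.append(ray(mt,(u,v),8)[:2]);break
print("top base",cv2.fitEllipse(np.array(pp,np.float32)))
E
```

```text
stop [ 543.5 -177.8] [ 573.3 -179.7] [ 558.4  -178.75] len 29.860509037857966 -3.6
jaw back [ 523.6 -176.3] [ 519.5 -230.8] len 54.7 yaw -4.299999999999997
jaw nose [ 534.8 -176.5] [ 529.7 -231.7] len 55.4 yaw -5.299999999999997
fixnose [ 575.5 -178.7] [ 571.2 -234.8] len 56.3 yaw -4.400000000000006
fixback [ 587.3 -179.2] [ 582.5 -236.4] len 57.4 yaw -4.799999999999997
pivot knob [ 512.4 -222.7] [ 511.2 -223. ] front edge [ 528.8 -233.7] [ 583.6 -237.8]
tip [ 460. -244.]
base ((555.8671875, -209.083984375), (166.7418670654297, 177.25962829589844), 5.311451435089111)
top base ((556.8895263671875, -207.30010986328125), (170.46243286132812, 171.8509521484375), 170.45657348632812)
```

The fixes agree: stand at about (556.4,-205.6), yaw -4.4°, jaw gap 40.7 mm, lever at about 0.13 rad. Next I'll check the held webcam against the TCP in the same camera to find any bias.

```bash
python3 - <<'E'
from h import *
from scipy.spatial.transform import Rotation as Rn
z=np.load("w10.npz"); m={"camera_matrix":z["K"],"world_to_cam":z["T"]}
im=cv2.imread("pics/w10.png")
c=np.clip(im[150:350,190:360].astype(float)*5-30,0,255).astype(np.uint8); cv2.imwrite("pics/w10d.png",cv2.resize(c,None,fx=3,fy=3,interpolation=cv2.INTER_CUBIC))
s,R=st(); p=s["tool_pos"]
# plane through body top: tool z = -27.5 (behind TCP), cast in tool frame
T=m["world_to_cam"];K=m["camera_matrix"]
Rc=T[:3,:3]; C=-Rc.T@T[:3,3]
def tool(px,zt):
    d=R.T@(Rc.T@np.linalg.inv(K)@np.array([px[0],px[1],1.])); c=R.T@(C-p); return c+d*(zt-c[2])/d[2]
g=im.max(2)
for r in (195,205,215,225,235,243):
    row=g[r].astype(int); cols=[x for x in range(200,350) if row[x]<40]
    a,b=min(cols),max(cols); A=tool((a-.5,r),-27.5);B=tool((b+.5,r),-27.5); print(r,a,b,A.round(1),B.round(1),"mid",((A+B)/2)[0].round(2),"w",(B-A)[0].round(1))
print("top end",tool((275,164.5),-27.5), "LED",tool((275,236),-27.5))
print("TCP proj",proj(m,p))
E
```

```text
t11.15 tcp [ 563.5 -273.6  213.4] ang -3.54 zax [-0.035  0.008 -0.999] F [ 0.7  0.8 -2.6] open 33.6 q [-0.1   0.42  0.64  1.48 -0.24  1.36  0.49]
195 229 322 [-16.9 -40.4 -27.5] [ 14.6 -40.5 -27.5] mid -1.17 w 31.5
205 232 322 [-16.  -37.  -27.5] [ 14.7 -37.  -27.5] mid -0.66 w 30.8
215 232 321 [-16.2 -33.4 -27.5] [ 14.5 -33.5 -27.5] mid -0.82 w 30.7
225 232 321 [-16.3 -29.9 -27.5] [ 14.6 -29.9 -27.5] mid -0.81 w 30.9
235 232 321 [-16.4 -26.2 -27.5] [ 14.8 -26.3 -27.5] mid -0.81 w 31.2
243 233 320 [-16.1 -23.3 -27.5] [ 14.5 -23.3 -27.5] mid -0.8 w 30.7
top end [ -1.33884887 -50.73079516 -27.5       ] LED [ -1.3233491  -25.87665042 -27.5       ]
TCP proj [278.02791855 270.06423572]
```

View pics/w10d.png

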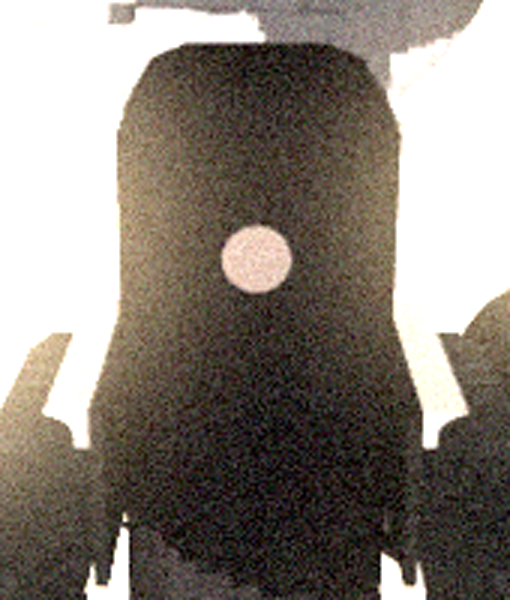

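The held webcam reads -0.9 mm in tool x in this camera. The pads centre it, so that is camera bias, and the true stand x is about 557.3. The tool has tilted -0.035 rad, so before placing I'll move over the head and see how motion affects the tilt.

Call:
send_rows(
  dp=[
    [-0.05,-0.4,0],
    [-0.05,-0.4,0],
    [0,0,0],
    [0,0,0],
  ],
  yaw=[0,0,0,0],
  hand=[0,0,0,0],
)

```text
time_s: 11.55
tool_pos: [558.0, -211.7, 214.1]
orientation: [0.999, -0.034, -0.018, -0.002]
wrist_force: [-0.6, -0.8, -1.8]
opening: 33.3
```

```bash
python3 - <<'E'
from h import *
st()
E
```

```text
t11.55 tcp [ 558.  -211.7  214.1] ang -3.91 zax [-0.035  0.006 -0.999] F [-0.6 -0.8 -1.8] open 33.3 q [-0.21  0.34  0.63  1.56 -0.2   1.34  0.37]
```

Call:
send_rows(
  dp=[
    [0,0,0.36],
    [0,0,0.36],
    [0,0,0],
    [0,0,0],
  ],
  yaw=[0,0,0,0],
  hand=[0,0,0,0],
)

```text
time_s: 11.95
tool_pos: [555.9, -216.9, 157.0]
orientation: [0.999, -0.037, -0.016, -0.001]
wrist_force: [0.5, -0.5, -1.5]
opening: 33.4
```

```bash
python3 - <<'E'
from h import *
st()
E
```

```text
t11.95 tcp [ 555.9 -216.9  157. ] ang -4.25 zax [-0.033  0.003 -0.999] F [ 0.5 -0.5 -1.5] open 33.4 q [-0.2   0.39  0.62  1.63 -0.22  1.23  0.39]
```

Call:
send_rows(
  dp=[
    [0,0,0],
    [0,0,0],
    [0,0,0],
    [0,0,0],
    [0,0,0],
    [0,0,0],
  ],
  yaw=[-0.06,-0.06,-0.06,-0.06,0,0],
  hand=[0,0,0,0,0,0],
)

```text
time_s: 12.55
tool_pos: [558.4, -223.1, 166.0]
orientation: [0.976, 0.217, -0.012, -0.002]
wrist_force: [-0.2, 0.2, -2.2]
opening: 33.4
```

```bash
python3 - <<'E'
from h import *
st()
E
```

```text
t12.55 tcp [ 558.4 -223.1  166. ] ang 25.06 zax [-0.024 -0.001 -1.   ] F [-0.2  0.2 -2.2] open 33.4 q [-0.12  0.37  0.53  1.62 -0.18  1.23  0.88]
```

Call:
send_rows(
  dp=[
    [0,0,0],
    [0,0,0],
    [0,0,0],
    [0,0,0],
    [0,0,0],
    [0,0,0],
    [0,0,0],
    [0,0,0],
    [0,0,0],
    [0,0,0],
    [0,0,0],
    [0,0,0],
    [0,0,0],
  ],
  yaw=[0.02,0.02,0.02,0.02,0.02,0.02,0.02,0.02,0.02,0.02,0.02,0.02,0],
  hand=[0,0,0,0,0,0,0,0,0,0,0,0,0],
)

```text
time_s: 13.85
tool_pos: [560.9, -227.4, 174.6]
orientation: [0.998, -0.069, -0.008, 0.003]
wrist_force: [1.5, 0.1, -2.6]
opening: 33.2
```

```bash
python3 - <<'E'
from h import *
st()
E
```

```text
t13.85 tcp [ 560.9 -227.4  174.6] ang -7.87 zax [-0.016 -0.005 -1.   ] F [ 1.5  0.1 -2.6] open 33.2 q [-0.2   0.38  0.64  1.61 -0.22  1.24  0.34]
```

The yaw cycle brought the tilt down from -0.035 to -0.016. One more cycle should bring the held webcam close to upright.

Call:
send_rows(
  dp=[
    [0,0,0],
    [0,0,0],
    [0,0,0],
    [0,0,0],
    [0,0,0],
    [0,0,0],
    [0,0,0],
    [0,0,0],
    [0,0,0],
    [0,0,0],
    [0,0,0],
    [0,0,0],
    [0,0,0],
    [0,0,0],
    [0,0,0],
    [0,0,0],
  ],
  yaw=[-0.06,-0.06,-0.06,-0.06,0,0.02,0.02,0.02,0.02,0.02,0.02,0.02,0.02,0.02,0,0],
  hand=[0,0,0,0,0,0,0,0,0,0,0,0,0,0,0,0],
)

```text
time_s: 15.45
tool_pos: [562.1, -229.7, 179.2]
orientation: [0.999, -0.032, -0.006, 0.004]
wrist_force: [-0.0, -0.4, -2.3]
opening: 33.7
```

```bash
python3 - <<'E'
from h import *
st()
E
```

```text
t15.45 tcp [ 562.1 -229.7  179.2] ang -3.71 zax [-0.012 -0.007 -1.   ] F [-0.  -0.4 -2.3] open 33.7 q [-0.18  0.37  0.62  1.6  -0.21  1.25  0.41]
```

Call:
send_rows(
  dp=[
    [-0.056,-0.121,0],
    [-0.056,-0.121,0],
    [0,0,0.14],
    [0,0,0.14],
    [0,0,0.14],
    [0,0,0.14],
    [0,0,0.14],
    [0,0,0],
    [0,0,0],
  ],
  yaw=[0.003,0.003,0,0,0,0,0,0,0],
  hand=[0,0,0,0,0,0,0,0,0],
)

```text
time_s: 16.35
tool_pos: [552.0, -208.0, 116.6]
orientation: [0.999, -0.04, -0.007, 0.004]
wrist_force: [-0.6, -0.3, -2.1]
opening: 33.5
```

```bash
python3 - <<'E'
from h import *
s,R=st(); m=camera_model("wrist"); im=read_camera("wrist"); cv2.imwrite("pics/w11.png",im);np.savez("w11.npz",K=m["camera_matrix"],T=m["world_to_cam"])
s=read_camera("scene");crop(s,160,180,280,280,6,"s11.png")
E
```

```text
t16.35 tcp [ 552.  -208.   116.6] ang -4.54 zax [-0.014 -0.007 -1.   ] F [-0.6 -0.3 -2.1] open 33.5 q [-0.21  0.4   0.6   1.71 -0.23  1.12  0.38]
```

View pics/w11.png

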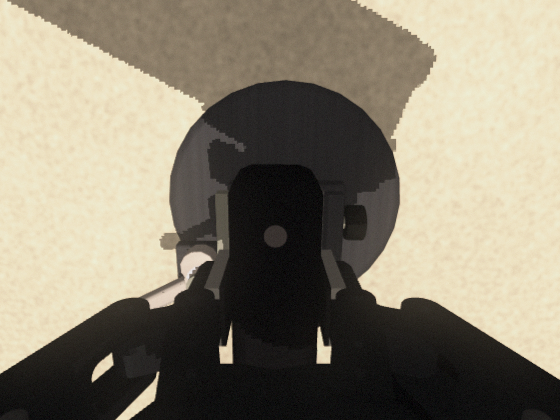

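View pics/s11.png

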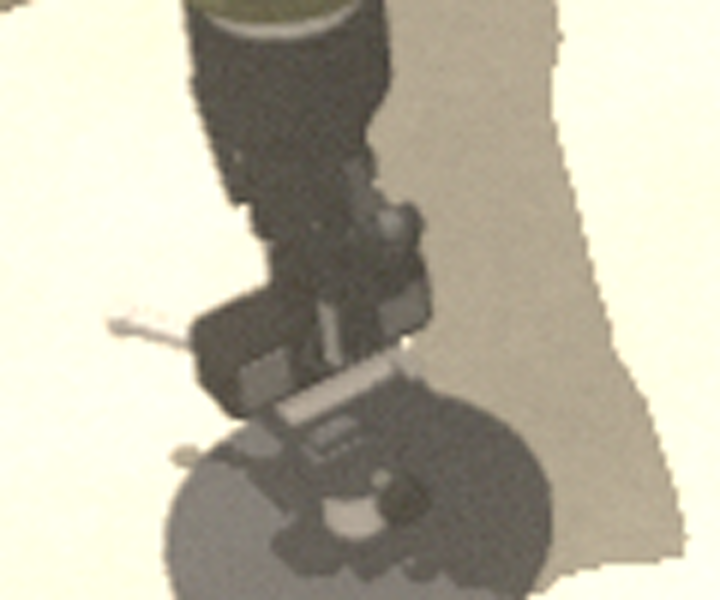

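The plate is over the channel, underside at about 94 mm. I'll measure the jaw edges relative to the webcam in this view before lowering.

```bash
python3 - <<'E'
from h import *
im=cv2.imread("pics/w11.png")
c=np.clip(im[150:290,190:390].astype(float)*2.6,0,255).astype(np.uint8); cv2.imwrite("pics/w11c.png",cv2.resize(c,None,fx=4,fy=4,interpolation=cv2.INTER_CUBIC))
E
```

```text
(no output)
```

View pics/w11c.png

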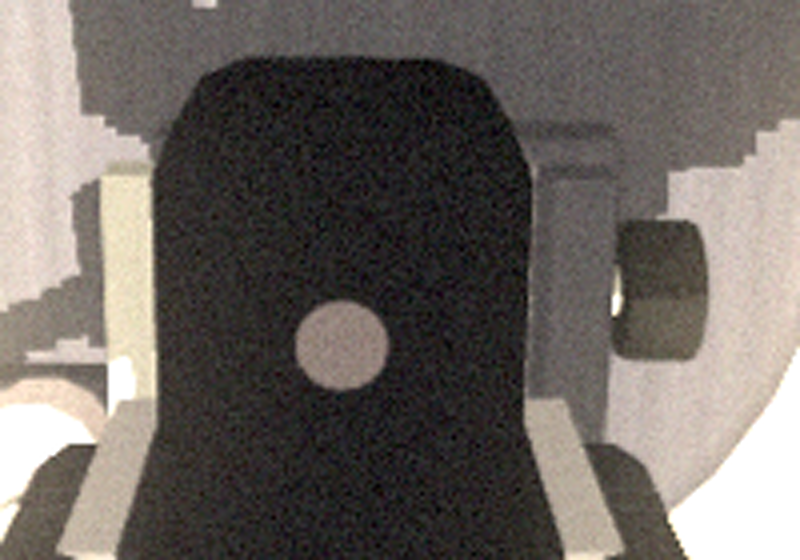

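```bash
python3 - <<'E'
from h import *
z=np.load("w11.npz"); m={"camera_matrix":z["K"],"world_to_cam":z["T"]}
s,R=st(); p=s["tool_pos"]
f=lambda x,y,h: ray(m,(190+(x-1.5)/4,150+(y-1.5)/4),h)
tx=lambda P: (R.T@(P-p))[:2].round(1)
for n,x,y,h in(("mback1",103,180,93),("mback2",107,330,93),("fback1",615,180,93),("fback2",607,330,93),("body L",155,250,144),("body R",529,250,144),("body end",340,57,144),("mjaw end",125,175,93),("fjaw end",575,178,93)):
    P=f(x,y,h); print(n,P.round(1),"tool",tx(P))
E
```

```text
t16.45 tcp [ 552.2 -207.9  117. ] ang -4.53 zax [-0.014 -0.007 -1.   ] F [-0.2  0.9 -1.6] open 33.6 q [-0.21  0.39  0.6   1.71 -0.23  1.12  0.38]
mback1 [ 523.9 -177.2   93. ] tool [-30.3 -28.5]
mback2 [ 522.  -196.4   93. ] tool [-30.7  -9.2]
fback1 [ 585.5 -181.9   93. ] tool [ 31.6 -28.7]
fback2 [ 584.1 -201.    93. ] tool [31.6 -9.6]
body L [ 538.1 -172.   144. ] tool [-17.2 -34.4]
body R [ 569.8 -174.4  144. ] tool [ 14.6 -34.6]
body end [ 555.1 -156.8  144. ] tool [ -1.5 -50.9]
mjaw end [ 526.6 -176.8   93. ] tool [-27.6 -29.1]
fjaw end [ 580.8 -181.3   93. ] tool [ 26.7 -29. ]
```

Call:
send_rows(
  dp=[
    [0.028,0.03,0],
    [0,0,0.025],
    [0,0,0.025],
    [0,0,0.025],
    [0,0,0],
  ],
  yaw=[0,0,0,0,0],
  hand=[0,0,0,0,0],
)

```text
time_s: 16.95
tool_pos: [555.3, -211.2, 112.0]
orientation: [0.999, -0.04, -0.005, 0.004]
wrist_force: [-0.4, -0.9, -1.5]
opening: 33.5
```

```bash
python3 - <<'E'
from h import *
st()
E
```

```text
t16.95 tcp [ 555.3 -211.2  112. ] ang -4.54 zax [-0.011 -0.007 -1.   ] F [-0.4 -0.9 -1.5] open 33.5 q [-0.2   0.41  0.6   1.71 -0.24  1.11  0.39]
```

Call:
send_rows(
  dp=[
    [-0.01,0,0.02],
    [0,0,0.02],
    [0,0,0],
  ],
  yaw=[0,0,0],
  hand=[0,0,0],
)

```text
time_s: 17.25
tool_pos: [554.3, -211.0, 108.5]
orientation: [0.999, -0.039, -0.005, 0.004]
wrist_force: [-0.3, 0.0, -2.5]
opening: 33.1
```

```bash
python3 - <<'E'
from h import *
st()
E
```

```text
t17.25 tcp [ 554.3 -211.   108.5] ang -4.53 zax [-0.011 -0.007 -1.   ] F [-0.3  0.  -2.5] open 33.1 q [-0.2   0.41  0.6   1.71 -0.24  1.1   0.39]
```

Call:
send_rows(
  dp=[
    [0,0,0.015],
    [0,0,0.015],
    [0,0,0],
  ],
  yaw=[0,0,0],
  hand=[0,0,0],
)

```text
time_s: 17.55
tool_pos: [554.6, -211.2, 108.1]
orientation: [0.999, -0.04, -0.005, 0.003]
wrist_force: [0.7, 0.2, -2.1]
opening: 34.0
```

```bash
python3 - <<'E'
from h import *
st()
E
```

```text
t17.55 tcp [ 554.6 -211.2  108.1] ang -4.54 zax [-0.01  -0.006 -1.   ] F [ 0.7  0.2 -2.1] open 34.0 q [-0.2   0.41  0.6   1.71 -0.24  1.1   0.39]
```

TCP z stopped at 108.1, so the underside is at about 85.6 mm: the plate is on the floor. Now I'll slide gently towards the stop.

Call:
send_rows(
  dp=[
    [0,-0.015,0],
    [0,-0.015,0],
    [0,-0.015,0],
    [0,0,0],
  ],
  yaw=[0,0,0,0],
  hand=[0,0,0,0],
)

```text
time_s: 17.95
tool_pos: [555.0, -207.3, 107.8]
orientation: [0.999, -0.04, -0.005, 0.004]
wrist_force: [-0.1, 0.6, -0.1]
opening: 33.4
```

```bash
python3 - <<'E'
from h import *
st()
E
```

```text
t17.95 tcp [ 555.  -207.3  107.8] ang -4.54 zax [-0.01  -0.007 -1.   ] F [-0.1  0.6 -0.1] open 33.4 q [-0.2   0.41  0.6   1.72 -0.24  1.1   0.39]
```

Call:
send_rows(
  dp=[
    [0,-0.012,0],
    [0,-0.012,0],
    [0,0,0],
  ],
  yaw=[0,0,0],
  hand=[0,0,0],
)

```text
time_s: 18.25
tool_pos: [555.2, -205.6, 107.9]
orientation: [0.999, -0.04, -0.005, 0.004]
wrist_force: [0.7, 0.7, -0.7]
opening: 33.2
```

```bash
python3 - <<'E'
from h import *
st()
E
```

```text
t18.25 tcp [ 555.2 -205.6  107.9] ang -4.54 zax [-0.01  -0.007 -1.   ] F [ 0.7  0.7 -0.7] open 33.2 q [-0.21  0.41  0.6   1.72 -0.24  1.1   0.38]
```

Call:
send_rows(
  dp=[
    [0,-0.012,0],
    [0,0,0],
  ],
  yaw=[0,0],
  hand=[0,0],
)

```text
time_s: 18.45
tool_pos: [555.3, -204.5, 107.8]
orientation: [0.999, -0.04, -0.005, 0.004]
wrist_force: [1.0, -0.1, -0.2]
opening: 33.3
```

```bash
python3 - <<'E'
from h import *
st()
E
```

```text
t18.45 tcp [ 555.3 -204.5  107.8] ang -4.55 zax [-0.01  -0.007 -1.   ] F [ 1.  -0.1 -0.2] open 33.3 q [-0.21  0.41  0.6   1.72 -0.24  1.1   0.38]
```

Call:
send_rows(
  dp=[
    [0,-0.012,0],
    [0,0,0],
  ],
  yaw=[0,0],
  hand=[0,0],
)

```text
time_s: 18.65
tool_pos: [555.4, -203.5, 107.8]
orientation: [0.999, -0.04, -0.005, 0.004]
wrist_force: [-0.7, -0.3, -1.4]
opening: 33.6
```

```bash
python3 - <<'E'
from h import *
st()
E
```

```text
t18.65 tcp [ 555.4 -203.5  107.8] ang -4.55 zax [-0.01  -0.007 -1.   ] F [-0.7 -0.3 -1.4] open 33.6 q [-0.21  0.4   0.6   1.72 -0.24  1.1   0.38]
```

Call:
send_rows(
  dp=[
    [0,-0.012,0],
    [0,0,0],
  ],
  yaw=[0,0],
  hand=[0,0],
)

```text
time_s: 18.85
tool_pos: [555.5, -202.5, 107.8]
orientation: [0.999, -0.04, -0.005, 0.004]
wrist_force: [0.3, 0.2, -0.8]
opening: 33.4
```

```bash
python3 - <<'E'
from h import *
st(); s=read_camera("scene");crop(s,160,180,280,280,6,"s12.png")
E
```

```text
t18.85 tcp [ 555.5 -202.5  107.8] ang -4.55 zax [-0.01  -0.007 -1.   ] F [ 0.3  0.2 -0.8] open 33.4 q [-0.21  0.4   0.6   1.72 -0.24  1.1   0.38]
```

View pics/s12.png

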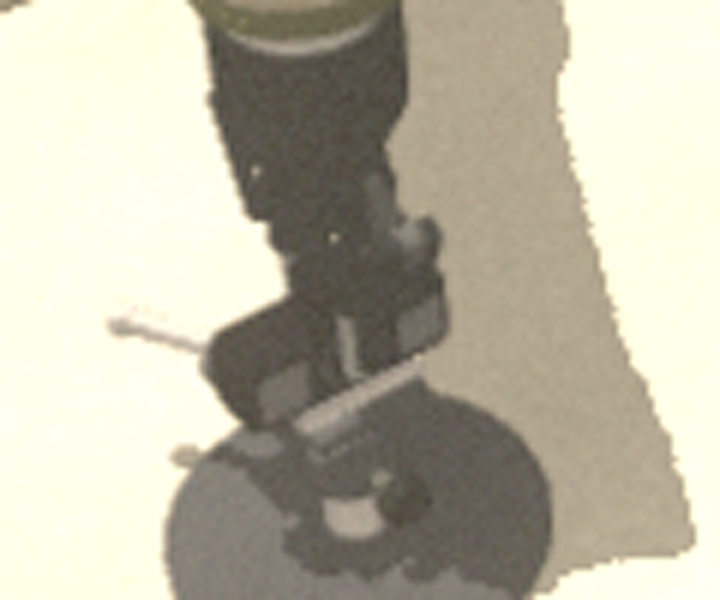

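The body and plate appear lower in the head, but the plate strip still shows. I'll check for slip in the grip by comparing the LED and body end with w11.

```bash
python3 - <<'E'
from h import *
st(); im=read_camera("wrist"); cv2.imwrite("pics/w13.png",im); o=cv2.imread("pics/w11.png"); o6=cv2.imread("pics/w10.png")
for n,i in(("w10",o6),("w11",o),("w13",im)):
    g=i[215:260,255:300].max(2).astype(float); mk=(g>45).astype(np.uint8)
    M=cv2.moments(mk,True); print(n,"LED",255+M["m10"]/M["m00"],215+M["m01"]/M["m00"],mk.sum(), [ (min(c),max(c)) for r in(195,215,235) for c in [[x for x in range(200,350) if i[r,x].max()<38]]],[r for r in range(140,200) if i[r,275].max()<38][:1])
c=np.clip(im[150:290,190:390].astype(float)*2.6,0,255).astype(np.uint8); cv2.imwrite("pics/w13c.png",cv2.resize(c,None,fx=4,fy=4,interpolation=cv2.INTER_CUBIC))
E
```

```text
t18.90 tcp [ 555.5 -202.5  107.8] ang -4.55 zax [-0.01  -0.007 -1.   ] F [0.6 0.4 0.1] open 33.6 q [-0.21  0.4   0.6   1.72 -0.24  1.1   0.38]
w10 LED 274.91383812010446 235.9686684073107 383 [(229, 322), (237, 321), (240, 320)] [140]
w11 LED 274.860103626943 236.01295336787564 386 [(228, 349), (229, 349), (230, 349)] [142]
w13 LED 274.782722513089 235.9869109947644 382 [(223, 338), (229, 345), (229, 348)] [141]
```

View pics/w13c.png

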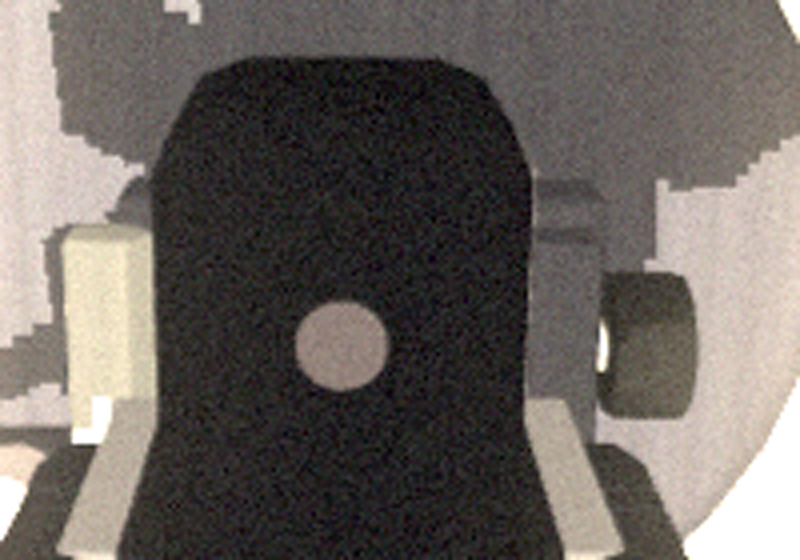

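The LED position is identical, so nothing has slipped: the plate is in the channel and hasn't reached the stop yet. I'll work out the remaining gap.

```bash
python3 - <<'E'
from h import *
s,R=st(); m=camera_model("wrist"); p=s["tool_pos"]
f=lambda x,y,h: ray(m,(190+(x-1.5)/4,150+(y-1.5)/4),h)
for n,x,y,h in(("mback",66,240,93),("mback2",72,400,93),("fback1",600,245,93),("fback2",596,400,93),("mend",95,228,93),("fend",565,238,93),("body end",340,57,135.5),("bodyL",155,250,135.5),("bodyR",529,250,135.5)):
    P=f(x,y,h); print(n,P.round(1),"tool",(R.T@(P-p))[:2].round(1))
# stop seen in w10 vs jaw end
z=np.load("w10.npz"); m={"camera_matrix":z["K"],"world_to_cam":z["T"]}
P=ray(m,(120+(440-1)/3,(219-1)/3),92);print("stop w10",P, "tcp y needed ~", P[1]-25-0.7)
E
```

```text
t18.95 tcp [ 555.5 -202.5  107.8] ang -4.55 zax [-0.009 -0.007 -1.   ] F [-0.3  0.2  0.1] open 33.9 q [-0.21  0.4   0.6   1.72 -0.24  1.1   0.38]
mback [ 524.1 -176.5   93. ] tool [-33.3 -23.5]
mback2 [ 522.2 -196.4   93. ] tool [-33.6  -3.5]
fback1 [ 585.8 -181.8   93. ] tool [ 28.6 -23.1]
fback2 [ 584.7 -201.1   93. ] tool [29.1 -3.8]
mend [ 527.6 -175.4   93. ] tool [-29.8 -24.9]
fend [ 581.8 -180.7   93. ] tool [ 24.6 -23.9]
body end [ 558.5 -151.3  135.5] tool [ -1.4 -51. ]
bodyL [ 541.5 -166.5  135.5] tool [-17.1 -34.6]
bodyR [ 573.1 -168.9  135.5] tool [ 14.6 -34.7]
stop w10 [ 557.36673476 -178.66145322   92.        ] tcp y needed ~ -204.3614532187962
```

Call:
send_rows(
  dp=[
    [0,-0.012,0],
  ],
  yaw=[0],
  hand=[0],
)

```text
time_s: 19.05
tool_pos: [555.6, -201.7, 107.8]
orientation: [0.999, -0.04, -0.005, 0.004]
wrist_force: [0.3, 0.3, -0.5]
opening: 33.6
```

Call:
send_rows(
  dp=[
    [0,-0.012,0],
  ],
  yaw=[0],
  hand=[0],
)

```text
time_s: 19.15
tool_pos: [555.6, -200.8, 107.9]
orientation: [0.999, -0.04, -0.005, 0.004]
wrist_force: [0.3, -0.1, 0.0]
opening: 33.8
```

Call:
send_rows(
  dp=[
    [0,-0.01,0],
  ],
  yaw=[0],
  hand=[0],
)

```text
time_s: 19.25
tool_pos: [555.6, -200.2, 107.9]
orientation: [0.999, -0.04, -0.005, 0.004]
wrist_force: [-0.2, -2.2, -0.8]
opening: 34.0
```

```bash
cat >> h.py <<'E'
def led(i):
    g=i[215:260,255:300].max(2).astype(float); mk=(g>45).astype(np.uint8); M=cv2.moments(mk,True); print("LED",round(255+M["m10"]/M["m00"],2),round(215+M["m01"]/M["m00"],2),mk.sum())
E
python3 - <<'E'
from h import *
st();led(read_camera("wrist"))
E
```

```text
t19.25 tcp [ 555.6 -200.2  107.9] ang -4.58 zax [-0.009 -0.008 -1.   ] F [-0.2 -2.2 -0.8] open 34.0 q [-0.22  0.4   0.6   1.72 -0.24  1.1   0.37]
LED 274.78 236.0 383
```

Call:
send_rows(
  dp=[
    [0,-0.01,0],
  ],
  yaw=[0],
  hand=[0],
)

```text
time_s: 19.4
tool_pos: [555.6, -200.1, 107.9]
orientation: [0.999, -0.04, -0.004, 0.005]
wrist_force: [-0.3, -4.4, -2.5]
opening: 33.6
```

Call:
send_rows(
  dp=[
    [0,-0.01,0],
  ],
  yaw=[0],
  hand=[0],
)

```text
time_s: 19.5
tool_pos: [555.6, -200.0, 108.0]
orientation: [0.999, -0.04, -0.004, 0.005]
wrist_force: [0.9, -3.8, -2.4]
opening: 33.3
```

```bash
python3 - <<'E'
from h import *
st();led(read_camera("wrist"));st()
E
```

```text
t19.50 tcp [ 555.6 -200.   108. ] ang -4.64 zax [-0.009 -0.01  -1.   ] F [ 0.9 -3.8 -2.4] open 33.3 q [-0.22  0.4   0.6   1.72 -0.24  1.1   0.37]
LED 274.87 235.93 384
t19.55 tcp [ 555.6 -200.1  108. ] ang -4.64 zax [-0.009 -0.01  -1.   ] F [ 0.3 -4.8 -2.1] open 33.6 q [-0.22  0.4   0.6   1.72 -0.24  1.1   0.37]
```

Contact with the stop at about 4.5 N, with TCP y steady at -200.1: the plate is home. Now I'll release and rise.

Call:
send_rows(
  dp=[
    [0,0,0],
    [0,0,0],
    [0,0,0],
    [0,0,0],
    [0,0,-0.1],
    [0,0,-0.2],
    [0,0,-0.3],
    [0,0,-0.3],
    [0,0,-0.1],
    [0,0,0],
  ],
  yaw=[0,0,0,0,0,0,0,0,0,0],
  hand=[0.7,0.7,0.7,0.7,0.7,0.7,0.7,0.7,0.7,0.7],
)

```text
time_s: 20.55
tool_pos: [556.9, -196.5, 192.9]
orientation: [0.999, -0.039, -0.004, 0.003]
wrist_force: [-0.1, -0.6, -0.4]
opening: 60.0
```

```bash
python3 - <<'E'
from h import *
st(); im=read_camera("wrist"); cv2.imwrite("pics/w14.png",im); s=read_camera("scene");crop(s,160,180,280,280,6,"s14.png"); t=read_camera("top");crop(t,310,190,400,290,6,"t14.png");cv2.imwrite("pics/t14r.png",t)
m=camera_model("wrist");np.savez("w14.npz",K=m["camera_matrix"],T=m["world_to_cam"])
E
```

```text
t20.55 tcp [ 556.9 -196.5  192.9] ang -4.52 zax [-0.009 -0.006 -1.   ] F [-0.1 -0.6 -0.4] open 60.0 q [-0.25  0.32  0.62  1.63 -0.18  1.26  0.33]
```

View pics/w14.png

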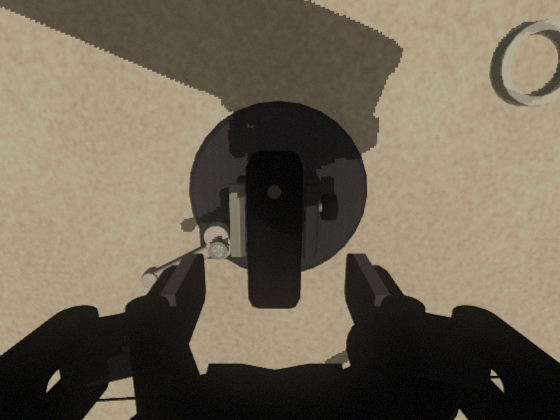

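View pics/s14.png

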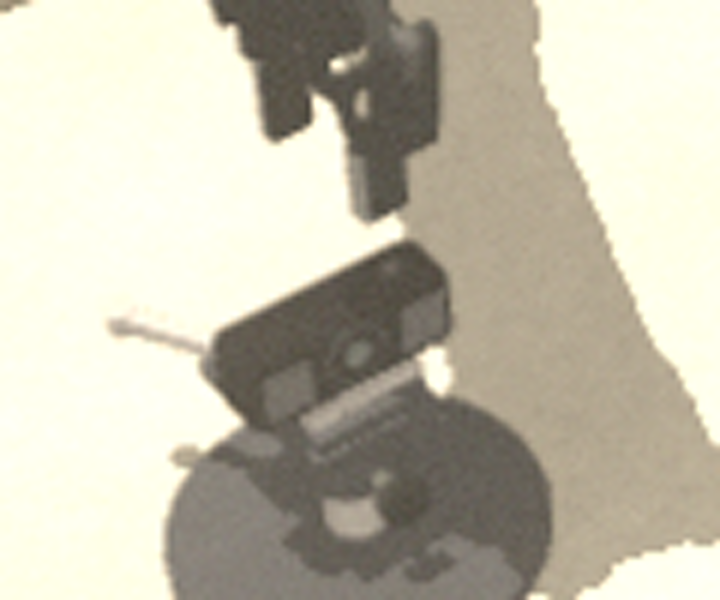

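The webcam is seated, with the lens clearly on the +x side (scene crop (358,353)) and the lever still open at wrist (150,277). I'll check its pose and plan the lever push.

```bash
cat > lev.py <<'E'
from h import *
yaw=np.radians(-4.4); Rs=np.array([[np.cos(yaw),-np.sin(yaw)],[np.sin(yaw),np.cos(yaw)]])
stand=np.array([557.3,-202.1]); piv=stand+Rs@[-43,-20]
def ctr(a,r=56,gap=0,ang=10,half=4.9,hx=14.5,hy=11):
    u=np.array([-np.sin(2.18-a),np.cos(2.18-a)]); t=np.array([np.cos(2.18-a),np.sin(2.18-a)])
    C=piv+Rs@(r*u-(half+gap)*t); A=np.radians(ang)
    return C-hx*np.array([np.cos(A),np.sin(A)])-hy*np.array([-np.sin(A),np.cos(A)])
E
python3 - <<'E'
from lev import *
z=np.load("w14.npz"); m={"camera_matrix":z["K"],"world_to_cam":z["T"]}
im=cv2.imread("pics/w14.png"); pose(im,m,(244,145,306,312),135,"wc",18);pose(im,m,(244,145,306,312),135,"wc",22)
s,R=st(); print("piv",piv)
P0=ctr(.13,gap=15); print("start",P0.round(1)); d=np.append(P0-s["tool_pos"][:2],0); 
for a in np.arange(.13,2.2,.2): print(round(a,2),ctr(a).round(1))
A=np.radians(10); print("tool d after turn",d[0]*np.cos(A)+d[1]*np.sin(A), d[0]*np.sin(A)-d[1]*np.cos(A))
E
```

```text
wc (245, 149, 60, 88) ((555.7236328125, -175.24932861328125), (51.78622055053711, 33.43717956542969), 87.73714447021484)
wc (244, 146, 62, 109) ((555.3453979492188, -180.12106323242188), (64.9931869506836, 34.75390625), 86.82698059082031)
t20.70 tcp [ 556.  -196.2  190.8] ang -4.52 zax [-0.012 -0.006 -1.   ] F [-1.2 -0.  -0.4] open 59.7 q [-0.25  0.32  0.62  1.63 -0.18  1.26  0.33]
piv [ 512.89235109 -218.74213684]
start [ 456.8 -272.3]
0.13 [ 450.9 -258.5]
0.33 [ 446.7 -248.2]
0.53 [ 444.5 -237.1]
0.73 [ 444.7 -225.9]
0.93 [ 447.  -214.9]
1.13 [ 451.5 -204.6]
1.33 [ 457.9 -195.4]
1.53 [ 466.  -187.7]
1.73 [ 475.5 -181.7]
1.93 [ 486.  -177.8]
2.13 [ 497.1 -176. ]
tool d after turn -110.90077869294835 57.726394483635374
```

Call:
send_rows(
  dp=[
    [0,0,0],
    [0,0,0],
    [0,0,0],
    [0,0,0],
    [-0.231,0.12,0],
    [-0.231,0.12,0],
    [-0.231,0.12,0],
    [-0.231,0.12,0],
    [-0.231,0.12,0],
    [-0.231,0.12,0],
    [0,0,0],
    [0,0,0],
  ],
  yaw=[-0.03,-0.03,-0.03,-0.03,0,0,0,0,0,0,0,0],
  hand=[0,0,0,0,0,0,0,0,0,0,0,0],
)

```text
time_s: 21.9
tool_pos: [444.8, -277.9, 184.5]
orientation: [0.996, 0.09, -0.013, 0.0]
wrist_force: [0.3, -0.1, 0.2]
opening: 0.1
```

```bash
python3 - <<'E'
from lev import *
s,R=st(); im=read_camera("wrist"); cv2.imwrite("pics/w15.png",im)
E
```

```text
t21.90 tcp [ 444.8 -277.9  184.5] ang 10.31 zax [-0.025 -0.003 -1.   ] F [ 0.3 -0.1  0.2] open 0.1 q [-0.12  0.17  0.65  1.8  -0.09  1.22  0.74]
```

View pics/w15.png

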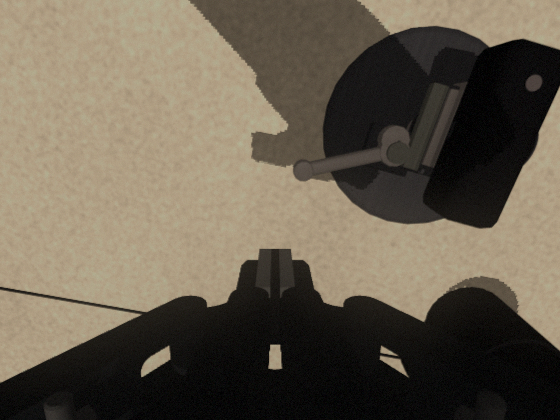

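The wrist view shows the lever tip at (303,170), the pivot at (395,145) and the shut fingers at (275,249). I'll descend beside the lever on its -y side.

Call:
send_rows(
  dp=[
    [0.09,0,0.1],
    [0.09,0,0.18],
    [0,0,0.18],
    [0,0,0.18],
    [0,0,0.18],
    [0,0,0.18],
    [0,0,0.18],
    [0,0,0.07],
    [0,0,0],
    [0,0,0],
  ],
  yaw=[0,0,0,0,0,0,0,0,0,0],
  hand=[0,0,0,0,0,0,0,0,0,0],
)

```text
time_s: 22.95
tool_pos: [462.4, -268.9, 69.9]
orientation: [0.995, 0.096, -0.016, -0.0]
wrist_force: [0.1, -0.3, 0.2]
opening: -0.2
```

```bash
python3 - <<'E'
from lev import *
s,R=st(); m=camera_model("wrist"); im=read_camera("wrist"); cv2.imwrite("pics/w16.png",im);np.savez("w16.npz",K=m["camera_matrix"],T=m["world_to_cam"])
E
```

```text
t22.95 tcp [ 462.4 -268.9   69.9] ang 11.01 zax [-0.032 -0.003 -0.999] F [ 0.1 -0.3  0.2] open -0.2 q [-0.09  0.35  0.61  1.88 -0.21  1.01  0.8 ]
```

View pics/w16.png

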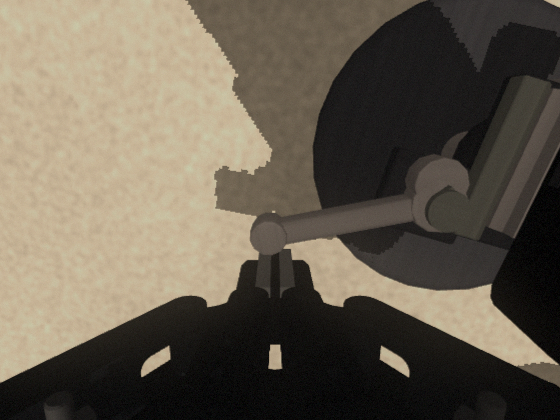

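```bash
cat >> lev.py <<'E'
def tl(m,R,p,px,h):
    P=ray(m,px,h); return P.round(1),(R.T@(P-p))[:2].round(1)
E
python3 - <<'E'
from lev import *
z=np.load("w16.npz"); m={"camera_matrix":z["K"],"world_to_cam":z["T"]}
s,R=st();p=s["tool_pos"]
print("tip",tl(m,R,p,(268,231),93.5)); print("piv",tl(m,R,p,(437,185),93.5),tl(m,R,p,(448,208),100))
for h in (70,80): print(tl(m,R,p,(257,249),h),tl(m,R,p,(293,249),h))
print("model tip",(piv+Rs@(61*np.array([-np.sin(2.05),np.cos(2.05)]))).round(1))
E
```

```text
t23.00 tcp [ 462.4 -268.9   70. ] ang 11.01 zax [-0.032 -0.003 -0.999] F [0.3 0.1 0.5] open 0.2 q [-0.09  0.35  0.61  1.88 -0.21  1.01  0.8 ]
tip (array([ 454.7, -243.3,   93.5]), array([ -3.5, -26.6]))
piv (array([ 507.9, -215.5,   93.5]), array([ 54. , -43.8])) (array([ 510.7, -221.4,  100. ]), array([ 55.5, -37.5]))
(array([ 451.9, -260.5,   70. ]), array([ -8.8, -10.2])) (array([ 467.1, -257.3,   70. ]), array([  6.8, -10.4]))
(array([ 452. , -256.4,   80. ]), array([ -8.2, -14.3])) (array([ 466.2, -253.5,   80. ]), array([  6.3, -14.5]))
model tip [ 456.8 -242.6]
```

The camera and model agree on the tip. The fingertip half-sizes are about 7.5 x 10.5 mm. Now I'll compute the push path in tool units.

```bash
cat >> lev.py <<'E'
def plan(As,r=56,gap=0,pen=0):
    s,R=st(); p=s["tool_pos"].copy(); ang=np.degrees(np.arctan2(R[1,0],R[0,0]))
    for a in As:
        P=ctr(a,r=r,gap=gap-pen,ang=ang,hx=7.5,hy=10.5); d=R.T@np.append(P-p[:2],0.); print("a%.2f"%a,P.round(1),"d mm",np.hypot(*d[:2]).round(1),"units",(d/80).round(3)); p[:2]=P
E
python3 - <<'E'
from lev import *
plan([.13],gap=4); plan(np.arange(.13,.7,.07))
E
```

```text
t23.00 tcp [ 462.4 -268.9   70. ] ang 11.01 zax [-0.032 -0.003 -0.999] F [0.3 0.1 0.5] open 0.2 q [-0.09  0.35  0.61  1.88 -0.21  1.01  0.8 ]
a0.13 [ 459.5 -260.6] d mm 8.8 units [-0.016 -0.109  0.001]
t23.00 tcp [ 462.4 -268.9   70. ] ang 11.01 zax [-0.032 -0.003 -0.999] F [0.3 0.1 0.5] open 0.2 q [-0.09  0.35  0.61  1.88 -0.21  1.01  0.8 ]
a0.13 [ 457.9 -256.9] d mm 12.8 units [-0.027 -0.158  0.001]
a0.20 [ 456.2 -253.4] d mm 3.9 units [-0.013 -0.047  0.001]
a0.27 [ 454.7 -249.7] d mm 3.9 units [-0.009 -0.048  0.   ]
a0.34 [ 453.5 -246. ] d mm 3.9 units [-0.006 -0.049  0.   ]
a0.41 [ 452.6 -242.2] d mm 3.9 units [-0.003 -0.049  0.   ]
a0.48 [ 451.9 -238.3] d mm 3.9 units [ 0.001 -0.049  0.   ]
a0.55 [ 451.5 -234.4] d mm 3.9 units [ 0.004 -0.049  0.   ]
a0.62 [ 451.3 -230.5] d mm 3.9 units [ 0.008 -0.049 -0.   ]
a0.69 [ 451.5 -226.5] d mm 3.9 units [ 0.011 -0.048 -0.   ]
```

Call:
send_rows(
  dp=[
    [0,0,-0.07],
    [0,0,-0.07],
    [-0.01,-0.05,0],
    [-0.01,-0.05,0],
    [-0.01,-0.03,0],
    [-0.01,-0.03,0],
  ],
  yaw=[0,0,0,0,0,0],
  hand=[0,0,0,0,0,0],
)

```text
time_s: 23.6
tool_pos: [458.5, -257.2, 84.8]
orientation: [0.995, 0.096, -0.014, 0.001]
wrist_force: [0.4, -1.0, -1.2]
opening: -0.1
```

Call:
send_rows(
  dp=[
    [-0.01,-0.035,0],
    [-0.01,-0.035,0],
    [-0.005,-0.035,0],
  ],
  yaw=[0,0,0],
  hand=[0,0,0],
)

```text
time_s: 23.9
tool_pos: [455.2, -249.0, 85.1]
orientation: [0.995, 0.096, -0.013, 0.002]
wrist_force: [2.0, -3.1, -1.0]
opening: -0.3
```

```bash
python3 - <<'E'
from lev import *
plan(np.arange(.27,.9,.07)); im=read_camera("wrist"); cv2.imwrite("pics/w17.png",im)
E
```

```text
t23.90 tcp [ 455.2 -249.    85.1] ang 10.97 zax [-0.026 -0.006 -1.   ] F [ 2.  -3.1 -1. ] open -0.3 q [-0.13  0.28  0.61  1.92 -0.17  1.02  0.75]
a0.27 [ 454.7 -249.7] d mm 0.8 units [-0.007  0.008  0.   ]
a0.34 [ 453.5 -246. ] d mm 3.9 units [-0.006 -0.049  0.   ]
a0.41 [ 452.5 -242.2] d mm 3.9 units [-0.003 -0.049  0.   ]
a0.48 [ 451.9 -238.3] d mm 3.9 units [ 0.001 -0.049 -0.   ]
a0.55 [ 451.4 -234.4] d mm 3.9 units [ 0.004 -0.049 -0.   ]
a0.62 [ 451.3 -230.5] d mm 3.9 units [ 0.008 -0.049 -0.   ]
a0.69 [ 451.5 -226.5] d mm 3.9 units [ 0.011 -0.048 -0.   ]
a0.76 [ 451.9 -222.6] d mm 3.9 units [ 0.014 -0.047 -0.   ]
a0.83 [ 452.6 -218.7] d mm 3.9 units [ 0.018 -0.046 -0.   ]
```

View pics/w17.png

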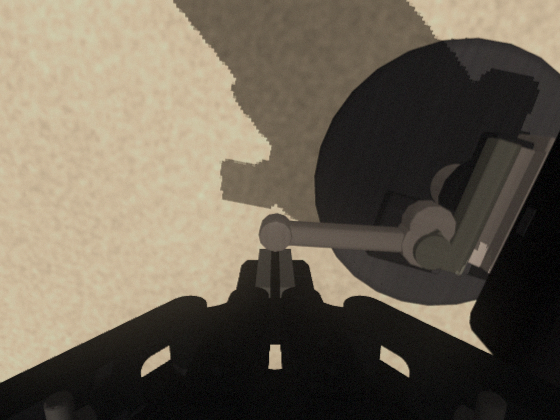

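Contact is good: the lever is turning, with its tip centred on the fingers at (275,232). I'll continue along the arc.

Call:
send_rows(
  dp=[
    [-0.01,-0.045,0.02],
    [-0.008,-0.045,0.02],
    [-0.004,-0.045,0],
    [0,-0.045,0],
  ],
  yaw=[0,0,0,0],
  hand=[0,0,0,0],
)

```text
time_s: 24.35
tool_pos: [451.9, -235.7, 82.7]
orientation: [0.995, 0.095, -0.011, 0.003]
wrist_force: [5.3, -4.8, -2.2]
opening: -0.0
```

```bash
python3 - <<'E'
from lev import *
plan(np.arange(.48,1.1,.07)); im=read_camera("wrist"); cv2.imwrite("pics/w18.png",im)
E
```

```text
t24.35 tcp [ 451.9 -235.7   82.7] ang 10.92 zax [-0.021 -0.008 -1.   ] F [ 5.3 -4.8 -2.2] open -0.0 q [-0.16  0.26  0.61  1.95 -0.16  1.    0.71]
a0.48 [ 451.9 -238.3] d mm 2.6 units [-0.007  0.031  0.   ]
a0.55 [ 451.4 -234.4] d mm 3.9 units [ 0.004 -0.049 -0.   ]
a0.62 [ 451.3 -230.5] d mm 3.9 units [ 0.008 -0.049 -0.   ]
a0.69 [ 451.4 -226.5] d mm 3.9 units [ 0.011 -0.048 -0.   ]
a0.76 [ 451.9 -222.6] d mm 3.9 units [ 0.014 -0.047 -0.001]
a0.83 [ 452.5 -218.7] d mm 3.9 units [ 0.018 -0.046 -0.001]
a0.90 [ 453.5 -214.9] d mm 3.9 units [ 0.021 -0.045 -0.001]
a0.97 [ 454.7 -211.2] d mm 3.9 units [ 0.024 -0.043 -0.001]
a1.04 [ 456.2 -207.5] d mm 3.9 units [ 0.027 -0.041 -0.001]
```

View pics/w18.png

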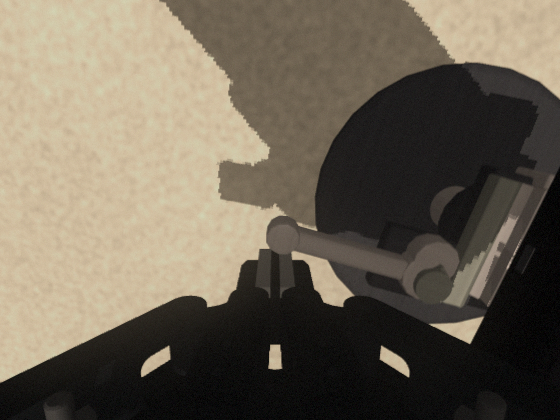

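Call:
send_rows(
  dp=[
    [0.004,-0.048,0],
    [0.008,-0.048,0],
    [0.011,-0.048,0],
    [0.014,-0.047,0],
  ],
  yaw=[0,0,0,0],
  hand=[0,0,0,0],
)

```text
time_s: 24.8
tool_pos: [453.2, -222.7, 82.7]
orientation: [0.995, 0.094, -0.009, 0.007]
wrist_force: [4.3, -8.1, -4.7]
opening: -0.1
```

```bash
python3 - <<'E'
from lev import *
plan(np.arange(.62,1.4,.07)); im=read_camera("wrist"); cv2.imwrite("pics/w19.png",im)
E
```

```text
t24.80 tcp [ 453.2 -222.7   82.7] ang 10.8 zax [-0.016 -0.015 -1.   ] F [ 4.3 -8.1 -4.7] open -0.1 q [-0.19  0.24  0.61  1.96 -0.14  0.99  0.67]
a0.62 [ 451.3 -230.4] d mm 8.0 units [-0.042  0.091  0.002]
a0.69 [ 451.4 -226.5] d mm 3.9 units [ 0.011 -0.048 -0.001]
a0.76 [ 451.8 -222.6] d mm 3.9 units [ 0.014 -0.047 -0.001]
a0.83 [ 452.5 -218.7] d mm 3.9 units [ 0.017 -0.046 -0.001]
a0.90 [ 453.5 -214.9] d mm 3.9 units [ 0.021 -0.045 -0.001]
a0.97 [ 454.7 -211.2] d mm 3.9 units [ 0.024 -0.043 -0.001]
a1.04 [ 456.2 -207.5] d mm 3.9 units [ 0.027 -0.041 -0.001]
a1.11 [ 457.9 -204. ] d mm 3.9 units [ 0.03  -0.039 -0.001]
a1.18 [ 459.9 -200.6] d mm 3.9 units [ 0.032 -0.037 -0.001]
a1.25 [ 462.1 -197.3] d mm 3.9 units [ 0.035 -0.035 -0.001]
a1.32 [ 464.5 -194.2] d mm 3.9 units [ 0.037 -0.032 -0.001]
a1.39 [ 467.1 -191.3] d mm 3.9 units [ 0.039 -0.03  -0.001]
```

View pics/w19.png

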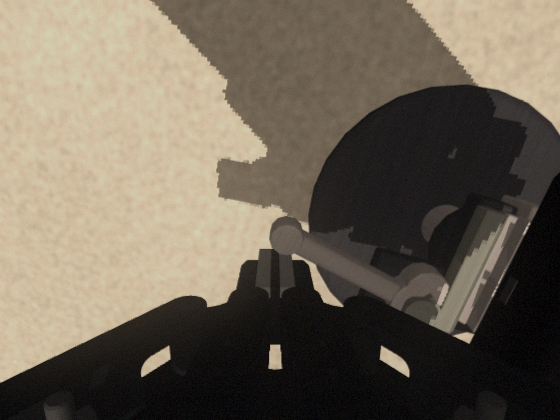

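Call:
send_rows(
  dp=[
    [0.014,-0.048,0],
    [0.018,-0.048,0],
    [0.022,-0.046,0],
    [0.025,-0.045,0],
  ],
  yaw=[0,0,0,0],
  hand=[0,0,0,0],
)

```text
time_s: 25.25
tool_pos: [456.0, -213.6, 82.6]
orientation: [0.996, 0.091, -0.008, 0.013]
wrist_force: [0.8, -11.3, -0.5]
opening: 0.2
```

```bash
python3 - <<'E'
from lev import *
plan(np.arange(.97,1.6,.07)); im=read_camera("wrist"); cv2.imwrite("pics/w20.png",im)
E
```

```text
t25.25 tcp [ 456.  -213.6   82.6] ang 10.47 zax [-0.014 -0.026 -1.   ] F [  0.8 -11.3  -0.5] open 0.2 q [-0.21  0.23  0.6   1.97 -0.12  0.98  0.63]
a0.97 [ 454.6 -211.1] d mm 2.8 units [-0.011 -0.033 -0.001]
a1.04 [ 456.1 -207.5] d mm 3.9 units [ 0.026 -0.041 -0.001]
a1.11 [ 457.8 -204. ] d mm 3.9 units [ 0.029 -0.039 -0.001]
a1.18 [ 459.8 -200.6] d mm 3.9 units [ 0.032 -0.037 -0.001]
a1.25 [ 462.  -197.3] d mm 3.9 units [ 0.035 -0.035 -0.001]
a1.32 [ 464.4 -194.2] d mm 3.9 units [ 0.037 -0.033 -0.001]
a1.39 [ 467.1 -191.3] d mm 3.9 units [ 0.039 -0.03  -0.001]
a1.46 [ 469.9 -188.6] d mm 3.9 units [ 0.041 -0.027 -0.001]
a1.53 [ 472.9 -186. ] d mm 3.9 units [ 0.043 -0.024 -0.001]
```

View pics/w20.png

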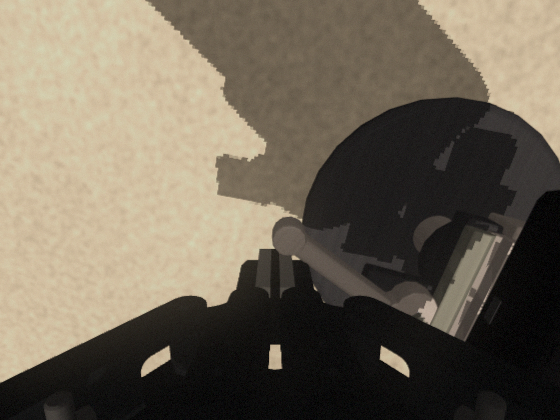

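Call:
send_rows(
  dp=[
    [0.022,-0.045,0],
    [0.026,-0.043,0],
    [0.028,-0.041,0],
    [0.03,-0.039,0],
  ],
  yaw=[0,0,0,0],
  hand=[0,0,0,0],
)

```text
time_s: 25.7
tool_pos: [458.3, -208.5, 82.4]
orientation: [0.996, 0.087, -0.01, 0.019]
wrist_force: [-4.0, -11.8, 4.5]
opening: -0.1
```

```bash
python3 - <<'E'
from lev import *
plan(np.arange(1.04,1.7,.07)); im=read_camera("wrist"); cv2.imwrite("pics/w21.png",im)
E
```

```text
t25.70 tcp [ 458.3 -208.5   82.4] ang 9.94 zax [-0.016 -0.039 -0.999] F [ -4.  -11.8   4.5] open -0.1 q [-0.23  0.23  0.6   1.98 -0.11  0.98  0.59]
a1.04 [ 456.  -207.4] d mm 2.6 units [-0.026 -0.018 -0.   ]
a1.11 [ 457.7 -203.9] d mm 3.9 units [ 0.029 -0.04  -0.002]
a1.18 [ 459.7 -200.5] d mm 3.9 units [ 0.032 -0.038 -0.002]
a1.25 [ 461.9 -197.2] d mm 3.9 units [ 0.034 -0.035 -0.002]
a1.32 [ 464.3 -194.2] d mm 3.9 units [ 0.037 -0.033 -0.002]
a1.39 [ 467.  -191.2] d mm 3.9 units [ 0.039 -0.03  -0.002]
a1.46 [ 469.8 -188.5] d mm 3.9 units [ 0.041 -0.027 -0.002]
a1.53 [ 472.8 -186. ] d mm 3.9 units [ 0.043 -0.024 -0.002]
a1.60 [ 476.  -183.7] d mm 3.9 units [ 0.044 -0.021 -0.002]
a1.67 [ 479.4 -181.6] d mm 3.9 units [ 0.046 -0.018 -0.002]
```

View pics/w21.png

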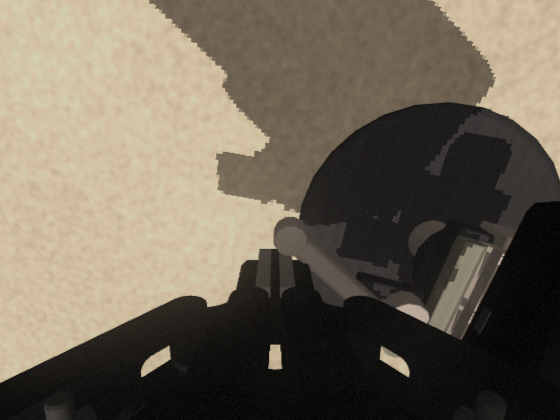

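Call:
send_rows(
  dp=[
    [0.033,-0.051,0],
    [0.035,-0.05,0],
    [0.038,-0.049,0],
    [0.04,-0.047,0],
  ],
  yaw=[0,0,0,0],
  hand=[0,0,0,0],
)

```text
time_s: 26.15
tool_pos: [461.4, -202.9, 82.2]
orientation: [0.996, 0.081, -0.013, 0.025]
wrist_force: [-5.9, -12.8, 5.3]
opening: 0.0
```

```bash
python3 - <<'E'
from lev import *
plan(np.arange(1.18,1.8,.07)); im=read_camera("wrist"); cv2.imwrite("pics/w22.png",im)
E
```

```text
t26.15 tcp [ 461.4 -202.9   82.2] ang 9.22 zax [-0.023 -0.053 -0.998] F [ -5.9 -12.8   5.3] open 0.0 q [-0.25  0.23  0.6   1.97 -0.09  0.98  0.55]
a1.18 [ 459.6 -200.4] d mm 3.1 units [-0.018 -0.035 -0.001]
a1.25 [ 461.8 -197.2] d mm 3.9 units [ 0.034 -0.036 -0.003]
a1.32 [ 464.2 -194.1] d mm 3.9 units [ 0.036 -0.033 -0.003]
a1.39 [ 466.8 -191.2] d mm 3.9 units [ 0.038 -0.031 -0.003]
a1.46 [ 469.7 -188.4] d mm 3.9 units [ 0.04  -0.028 -0.003]
a1.53 [ 472.7 -185.9] d mm 3.9 units [ 0.042 -0.025 -0.003]
a1.60 [ 475.9 -183.6] d mm 3.9 units [ 0.044 -0.022 -0.002]
a1.67 [ 479.2 -181.5] d mm 3.9 units [ 0.045 -0.019 -0.002]
a1.74 [ 482.7 -179.7] d mm 3.9 units [ 0.047 -0.016 -0.002]
```

View pics/w22.png

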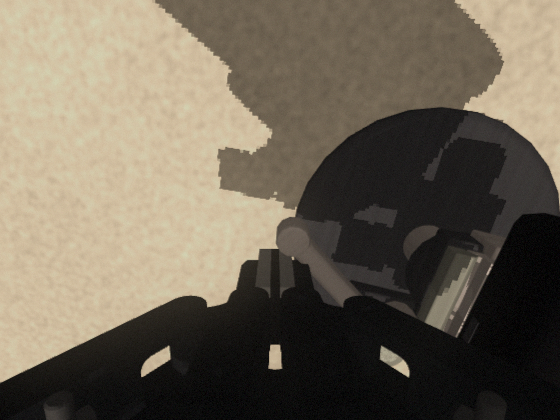

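Call:
send_rows(
  dp=[
    [0.042,-0.05,0],
    [0.044,-0.049,0],
    [0.045,-0.047,0],
    [0.046,-0.045,0],
    [0.047,-0.043,0],
  ],
  yaw=[0,0,0,0,0],
  hand=[0,0,0,0,0],
)

```text
time_s: 26.7
tool_pos: [465.4, -197.7, 81.7]
orientation: [0.997, 0.072, -0.022, 0.033]
wrist_force: [-9.6, -12.0, 12.8]
opening: 0.1
```

```bash
python3 - <<'E'
from lev import *
plan(np.arange(1.32,1.8,.07)); im=read_camera("wrist"); cv2.imwrite("pics/w23.png",im)
E
```

```text
t26.70 tcp [ 465.4 -197.7   81.7] ang 8.16 zax [-0.038 -0.068 -0.997] F [ -9.6 -12.   12.8] open 0.1 q [-0.27  0.25  0.6   1.96 -0.07  0.99  0.5 ]
a1.32 [ 464. -194.] d mm 4.0 units [-0.011 -0.049 -0.003]
a1.39 [ 466.6 -191.1] d mm 3.9 units [ 0.038 -0.031 -0.004]
a1.46 [ 469.5 -188.3] d mm 3.9 units [ 0.04  -0.029 -0.004]
a1.53 [ 472.5 -185.8] d mm 3.9 units [ 0.042 -0.026 -0.004]
a1.60 [ 475.7 -183.5] d mm 3.9 units [ 0.043 -0.023 -0.003]
a1.67 [ 479.  -181.4] d mm 3.9 units [ 0.045 -0.02  -0.003]
a1.74 [ 482.5 -179.6] d mm 3.9 units [ 0.046 -0.016 -0.003]
```

View pics/w23.png

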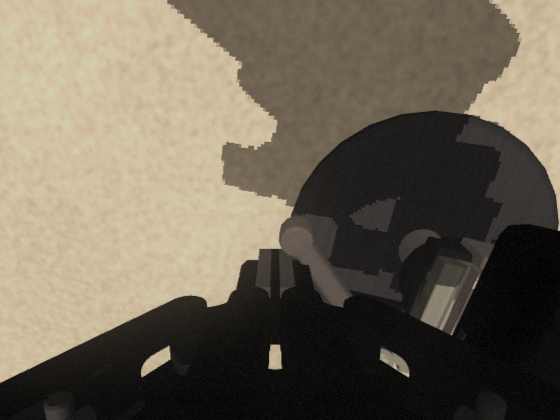

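The push force has reached about 20 N, with a 13 N vertical part. I'll ease upward to take that off while going on along the arc.

Call:
send_rows(
  dp=[
    [0.035,-0.03,-0.025],
    [0.042,-0.038,-0.015],
  ],
  yaw=[0,0],
  hand=[0,0],
)

```text
time_s: 26.95
tool_pos: [465.0, -197.0, 83.3]
orientation: [0.997, 0.068, -0.027, 0.035]
wrist_force: [-6.5, -15.2, -1.1]
opening: -0.0
```

Call:
send_rows(
  dp=[
    [0.046,-0.04,-0.01],
    [0.047,-0.038,-0.01],
  ],
  yaw=[0,0],
  hand=[0,0],
)

```text
time_s: 27.15
tool_pos: [465.5, -196.4, 83.1]
orientation: [0.997, 0.065, -0.032, 0.038]
wrist_force: [-6.7, -14.4, 2.4]
opening: 0.0
```

```bash
python3 - <<'E'
from lev import *
plan(np.arange(1.32,1.8,.07))
E
```

```text
t27.15 tcp [ 465.5 -196.4   83.1] ang 7.28 zax [-0.058 -0.08  -0.995] F [ -6.7 -14.4   2.4] open 0.0 q [-0.29  0.26  0.6   1.95 -0.06  1.01  0.46]
a1.32 [ 463.8 -193.9] d mm 3.0 units [-0.018 -0.034 -0.001]
a1.39 [ 466.4 -191. ] d mm 3.9 units [ 0.037 -0.032 -0.005]
a1.46 [ 469.3 -188.2] d mm 3.9 units [ 0.039 -0.029 -0.005]
a1.53 [ 472.3 -185.7] d mm 3.9 units [ 0.041 -0.026 -0.005]
a1.60 [ 475.5 -183.4] d mm 3.9 units [ 0.043 -0.023 -0.005]
a1.67 [ 478.8 -181.3] d mm 3.9 units [ 0.045 -0.02  -0.005]
a1.74 [ 482.3 -179.5] d mm 3.9 units [ 0.046 -0.017 -0.004]
```

Call:
send_rows(
  dp=[
    [0.056,-0.042,-0.005],
  ],
  yaw=[0],
  hand=[0],
)

```text
time_s: 27.25
tool_pos: [466.4, -195.7, 82.6]
orientation: [0.997, 0.063, -0.034, 0.04]
wrist_force: [-9.7, -12.2, 8.6]
opening: 0.3
```

Call:
send_rows(
  dp=[
    [0.058,-0.042,-0.007],
  ],
  yaw=[0],
  hand=[0],
)

```text
time_s: 27.35
tool_pos: [467.4, -194.9, 82.5]
orientation: [0.997, 0.061, -0.037, 0.041]
wrist_force: [-11.1, -10.8, 10.7]
opening: 0.1
```

Call:
send_rows(
  dp=[
    [0.06,-0.042,-0.007],
  ],
  yaw=[0],
  hand=[0],
)

```text
time_s: 27.45
tool_pos: [468.6, -193.7, 82.4]
orientation: [0.997, 0.059, -0.04, 0.042]
wrist_force: [-11.0, -10.0, 11.9]
opening: -0.1
```

```bash
python3 - <<'E'
from lev import *
st(); m=camera_model("wrist");im=read_camera("wrist"); cv2.imwrite("pics/w24.png",im);np.savez("w24.npz",K=m["camera_matrix"],T=m["world_to_cam"])
E
```

```text
t27.45 tcp [ 468.6 -193.7   82.4] ang 6.59 zax [-0.075 -0.088 -0.993] F [-11.  -10.   11.9] open -0.1 q [-0.3   0.28  0.6   1.93 -0.06  1.03  0.44]
```

View pics/w24.png

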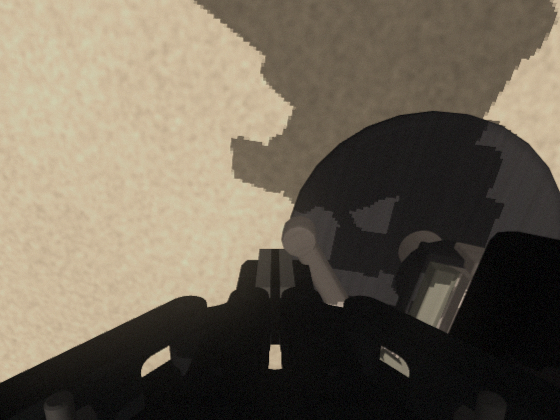

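Call:
send_rows(
  dp=[
    [0.06,-0.038,-0.02],
  ],
  yaw=[0],
  hand=[0],
)

```text
time_s: 27.6
tool_pos: [470.0, -192.4, 83.1]
orientation: [0.997, 0.057, -0.043, 0.042]
wrist_force: [-9.6, -10.6, 4.5]
opening: 0.1
```

Call:
send_rows(
  dp=[
    [0.062,-0.036,-0.015],
    [0.062,-0.034,-0.015],
  ],
  yaw=[0,0],
  hand=[0,0],
)

```text
time_s: 27.8
tool_pos: [472.2, -190.5, 83.2]
orientation: [0.996, 0.054, -0.05, 0.044]
wrist_force: [-9.6, -10.2, 6.3]
opening: -0.2
```

Call:
send_rows(
  dp=[
    [0.062,-0.032,-0.015],
    [0.062,-0.03,-0.015],
  ],
  yaw=[0,0],
  hand=[0,0],
)

```text
time_s: 28.0
tool_pos: [474.7, -188.8, 83.3]
orientation: [0.996, 0.051, -0.056, 0.045]
wrist_force: [-10.4, -8.3, 8.3]
opening: -0.1
```

```bash
python3 - <<'E'
from lev import *
plan(np.arange(1.46,2.0,.07)); m=camera_model("wrist");im=read_camera("wrist"); cv2.imwrite("pics/w25.png",im);np.savez("w25.npz",K=m["camera_matrix"],T=m["world_to_cam"])
E
```

```text
t28.00 tcp [ 474.7 -188.8   83.3] ang 5.56 zax [-0.107 -0.096 -0.99 ] F [-10.4  -8.3   8.3] open -0.1 q [-0.31  0.31  0.6   1.9  -0.06  1.06  0.41]
a1.46 [ 468.9 -188. ] d mm 5.8 units [-0.071 -0.018  0.007]
a1.53 [ 472.  -185.5] d mm 3.9 units [ 0.04  -0.027 -0.007]
a1.60 [ 475.1 -183.2] d mm 3.9 units [ 0.042 -0.024 -0.007]
a1.67 [ 478.5 -181.1] d mm 3.9 units [ 0.044 -0.021 -0.007]
a1.74 [ 482.  -179.3] d mm 3.9 units [ 0.045 -0.018 -0.007]
a1.81 [ 485.6 -177.7] d mm 3.9 units [ 0.046 -0.015 -0.007]
a1.88 [ 489.3 -176.4] d mm 3.9 units [ 0.047 -0.012 -0.007]
a1.95 [ 493.1 -175.3] d mm 3.9 units [ 0.048 -0.008 -0.006]
```

View pics/w25.png

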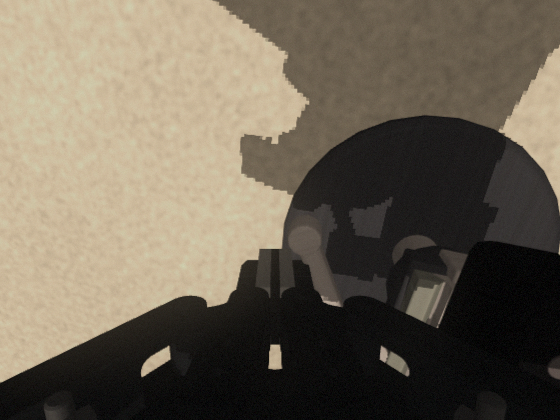

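The lever is past its peak resistance and the force is falling. I'll continue, mostly in +x now and slightly up.

Call:
send_rows(
  dp=[
    [0.058,-0.026,-0.025],
    [0.058,-0.024,-0.025],
  ],
  yaw=[0,0],
  hand=[0,0],
)

```text
time_s: 28.25
tool_pos: [477.1, -186.9, 84.3]
orientation: [0.996, 0.048, -0.063, 0.046]
wrist_force: [-8.7, -7.3, 0.6]
opening: 0.2
```

Call:
send_rows(
  dp=[
    [0.058,-0.022,-0.015],
    [0.058,-0.02,-0.015],
  ],
  yaw=[0,0],
  hand=[0,0],
)

```text
time_s: 28.45
tool_pos: [479.7, -185.7, 84.0]
orientation: [0.995, 0.046, -0.069, 0.047]
wrist_force: [-8.1, -5.5, 6.2]
opening: -0.1
```

Call:
send_rows(
  dp=[
    [0.055,-0.018,-0.015],
    [0.055,-0.015,-0.015],
  ],
  yaw=[0,0],
  hand=[0,0],
)

```text
time_s: 28.65
tool_pos: [483.1, -184.3, 84.1]
orientation: [0.995, 0.044, -0.075, 0.047]
wrist_force: [-6.0, -4.2, 5.7]
opening: 0.0
```

```bash
python3 - <<'E'
from lev import *
st(); m=camera_model("wrist");im=read_camera("wrist"); cv2.imwrite("pics/w26.png",im)
s=read_camera("scene");crop(s,160,180,280,280,6,"s26.png")
E
```

```text
t28.65 tcp [ 483.1 -184.3   84.1] ang 4.63 zax [-0.145 -0.101 -0.984] F [-6.  -4.2  5.7] open 0.0 q [-0.31  0.35  0.59  1.85 -0.07  1.11  0.39]
```

View pics/w26.png

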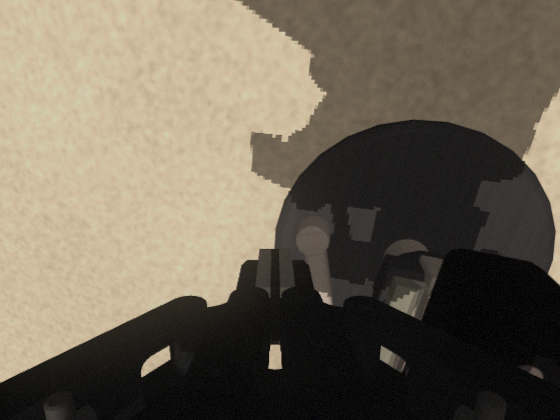

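View pics/s26.png

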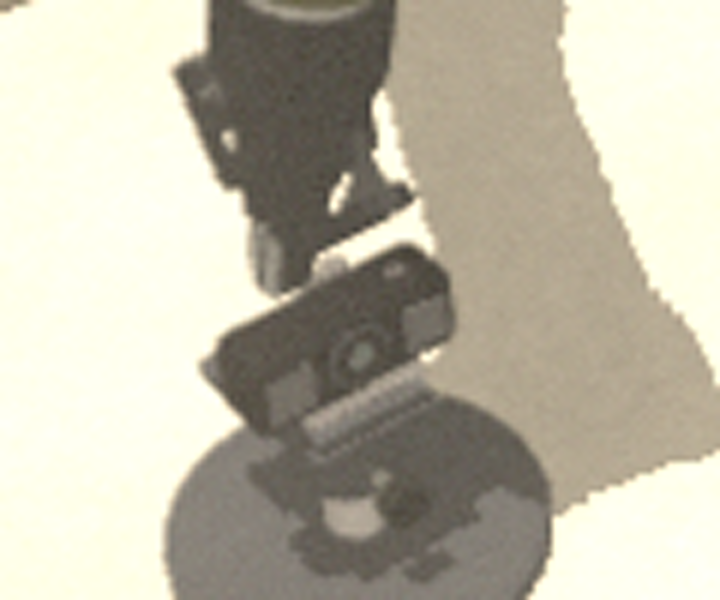

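The lever is at about 1.8 rad and the force is down to about 9 N. A few more steps will take it over centre, and I'll raise slightly to keep the knuckle clear of the webcam.

Call:
send_rows(
  dp=[
    [0.05,-0.012,-0.03],
    [0.05,-0.01,-0.03],
  ],
  yaw=[0,0],
  hand=[0,0],
)

```text
time_s: 28.95
tool_pos: [487.2, -181.7, 86.1]
orientation: [0.995, 0.043, -0.079, 0.047]
wrist_force: [-4.4, -2.2, 0.1]
opening: -0.4
```

Call:
send_rows(
  dp=[
    [0.05,-0.008,-0.015],
    [0.05,-0.006,-0.015],
  ],
  yaw=[0,0],
  hand=[0,0],
)

```text
time_s: 29.15
tool_pos: [494.2, -179.2, 86.4]
orientation: [0.995, 0.043, -0.081, 0.046]
wrist_force: [0.9, 0.4, -0.3]
opening: -0.2
```

```bash
python3 - <<'E'
from lev import *
st(); m=camera_model("wrist");im=read_camera("wrist"); crop(im,200,150,460,350,3,"w27.png")
E
```

```text
t29.15 tcp [ 494.2 -179.2   86.4] ang 4.49 zax [-0.157 -0.099 -0.983] F [ 0.9  0.4 -0.3] open -0.2 q [-0.31  0.38  0.59  1.81 -0.08  1.14  0.38]
```

View pics/w27.png

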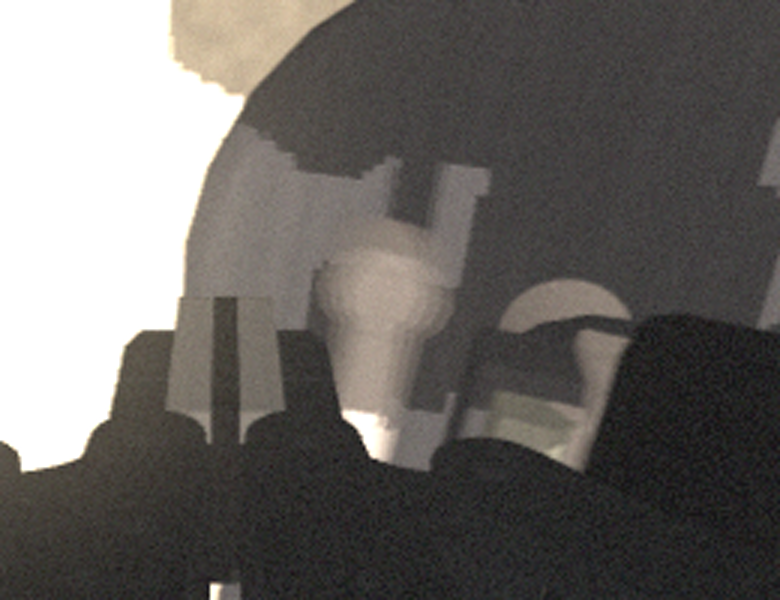

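The lever has snapped away from the finger and the force is zero. I'll retreat in -x, rise and verify.

Call:
send_rows(
  dp=[
    [-0.15,0,0],
    [-0.2,0,0],
    [-0.2,0,-0.1],
    [-0.1,0,-0.3],
    [0,0,-0.35],
    [0,0,-0.35],
    [0,0,-0.3],
    [0,0,0],
    [0,0,0],
  ],
  yaw=[0,0,0,0,0,0,0,0,0],
  hand=[0,0,0,0,0,0,0,0,0],
)

```text
time_s: 30.1
tool_pos: [454.6, -169.7, 208.4]
orientation: [0.995, 0.044, -0.08, 0.044]
wrist_force: [-0.4, 0.2, -1.1]
opening: 0.4
```

```bash
python3 - <<'E'
from lev import *
st(); m=camera_model("wrist");im=read_camera("wrist"); cv2.imwrite("pics/w28.png",im);np.savez("w28.npz",K=m["camera_matrix"],T=m["world_to_cam"])
t=read_camera("top");crop(t,310,190,400,290,6,"t28.png");cv2.imwrite("pics/t28r.png",t);s=read_camera("scene");crop(s,160,180,280,280,6,"s28.png")
E
```

```text
t30.10 tcp [ 454.6 -169.7  208.4] ang 4.68 zax [-0.156 -0.095 -0.983] F [-0.4  0.2 -1.1] open 0.4 q [-0.39  0.14  0.62  1.79  0.05  1.37  0.31]
```

View pics/w28.png

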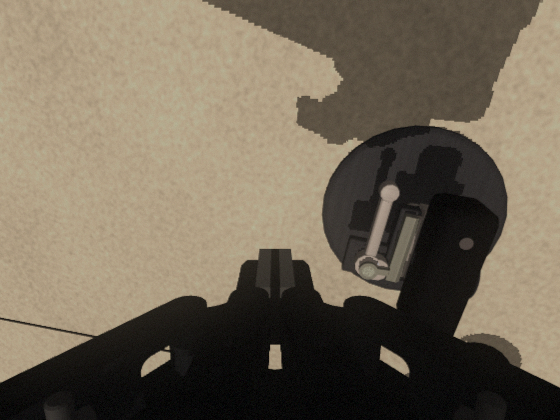

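View pics/t28.png

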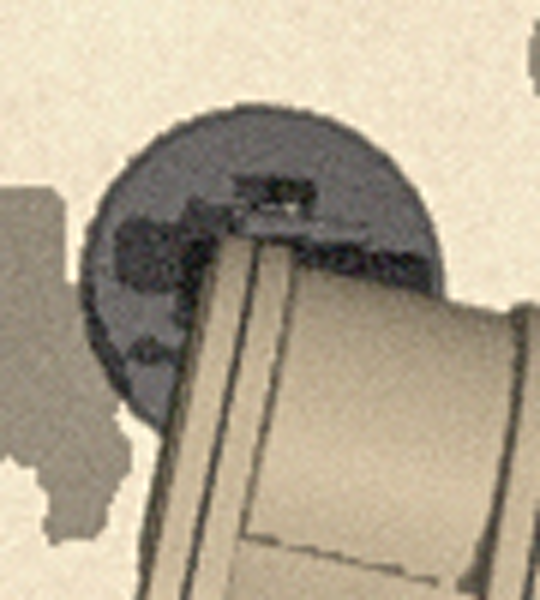

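View pics/s28.png

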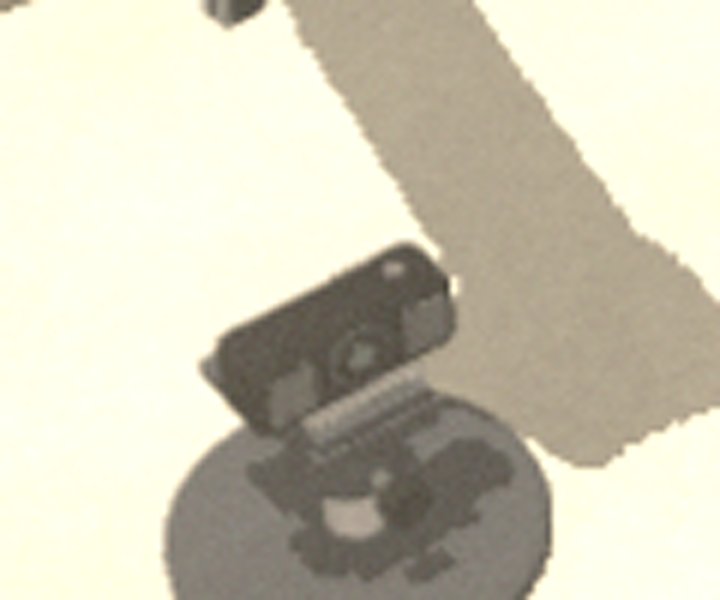

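The lever now lies alongside the jaw, from its tip at (390,191) to its pivot at (371,266). I'll check its angle and the webcam alignment numerically.

```bash
python3 - <<'E'
from lev import *
z=np.load("w28.npz"); m={"camera_matrix":z["K"],"world_to_cam":z["T"]}
im=cv2.imread("pics/w28.png")
c=np.clip(im[165:345,335:505].astype(float)*2.2,0,255).astype(np.uint8); cv2.imwrite("pics/w28c.png",cv2.resize(c,None,fx=3.3,fy=3.3,interpolation=cv2.INTER_CUBIC))
tip=ray(m,(390,192),93.5);
# arm edge midpoints on bright mask
hsv=im[200:250,350:400].max(2); pts=[]
for r in range(203,244,4):
    row=im[r,355:402].max(1).astype(int); cs=[355+i for i,v in enumerate(row) if v>95]; 
    if cs: pts.append((np.mean(cs),r)); 
P=np.array([ray(m,p,92)[:2] for p in pts],np.float32); vx,vy,_,_=cv2.fitLine(P,cv2.DIST_L2,0,.01,.01).ravel(); print([(round(float(a),1),b) for a,b in pts]); print("tip",tip,"lever yaw from y:",np.degrees(np.arctan2(-vx,vy))%180)
piv_c=ray(m,(371,266),97); print("piv",piv_c,"dist",np.hypot(*(tip-piv_c)[:2]))
pose(im,m,(395,190,500,300),135,"wc",22)
E
```

```text
[(385.5, 203), (384.5, 207), (383.5, 211), (382.5, 215), (380.5, 219), (379.5, 223), (378.5, 227), (377.5, 231), (379.8, 235), (380.4, 239), (380.0, 243)]
tip [ 516.74339846 -160.61845698   93.5       ] lever yaw from y: 2.6463776
piv [ 513.41510574 -219.46477108   97.        ] dist 58.940361516607226
wc (399, 192, 99, 108) ((550.1491088867188, -183.07199096679688), (76.54369354248047, 40.56746292114258), 87.20767974853516)
```

View pics/w28c.png

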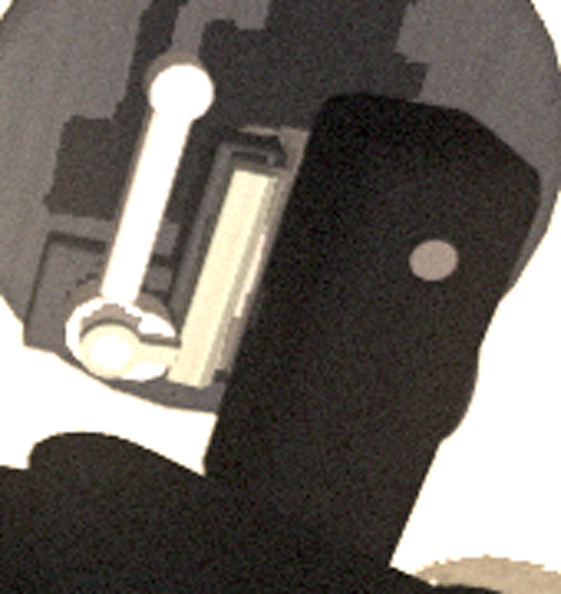

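The lever is parallel to the jaw and to the webcam's edge (16.4°, 15.6° and 16.4° in the image), so it is closed. As a last check I'll compare the scene shift before and after clamping, to see whether the webcam moved off the stop.

```bash
python3 - <<'E'
from lev import *
a=cv2.imread("pics/s14.png",0).astype(np.float32);b=cv2.imread("pics/s28.png",0).astype(np.float32);c=cv2.imread("pics/s26.png",0).astype(np.float32)
m=camera_model("scene")
tm=a[320:390,330:400]  # lens
for n,i in(("s26",c),("s28",b)):
  for (y0,y1,x0,x1) in((310,400,310,400),(350,430,255,330),(280,350,395,460)):
    r=cv2.matchTemplate(i[y0-25:y1+25,x0-25:x1+25],a[y0:y1,x0:x1],cv2.TM_CCOEFF_NORMED); _,v,_,l=cv2.minMaxLoc(r); print(n,"shift px",(l[0]-25)/6,(l[1]-25)/6,round(v,3))
P=np.array([555,-200,120.]); x=np.append(Rs[:,0],0);y=np.append(Rs[:,1],0)
J=np.array([proj(m,P+x)-proj(m,P),proj(m,P+y)-proj(m,P)]).T; print("px/mm",J, "x3.5:",J@[3.5,0])
print("solve",np.linalg.solve(J,[5/6,0.3]))
st()
E
```

```text
s26 shift px 0.5 0.3333333333333333 0.963
s26 shift px 0.5 0.3333333333333333 0.962
s26 shift px 0.3333333333333333 0.3333333333333333 0.963
s28 shift px 0.5 0.3333333333333333 0.96
s28 shift px 0.5 0.3333333333333333 0.952
s28 shift px 0.3333333333333333 1.0 0.871
px/mm [[ 0.22364279  0.33832135]
 [ 0.20745258 -0.17490384]] x3.5: [0.78274978 0.72608403]
solve [2.26208545 0.96782016]
t30.25 tcp [ 454.4 -169.8  207.8] ang 4.66 zax [-0.157 -0.095 -0.983] F [ 0.5 -0.3  0.1] open 0.1 q [-0.39  0.14  0.62  1.79  0.05  1.37  0.31]
```

The shift works out to about +1.8 mm in x (the clamping shove) and +0.3 mm in y, so the webcam is still home. Handing in.

```bash
python3 -c "
from station import ticket
print(ticket.finish_job())"
```

```text
the job is handed in; nothing more can be done
None
```

The webcam is mounted on the stand and the clamp lever is snapped shut. I handed the job in at about 30 s of robot time; it reports no verdict.

**What I did**
- **Grasp:** my first grip was too shallow, holding only the top ~10 mm of the body. I opened, recentred and gripped again lower down.
- **Placing:** I set the plate in the channel with the lens facing away from the lever. I slid it along until I felt the end stop at about 4–5 N, then let go.
- **Lever:** I pushed the lever round with the shut fingers until it snapped over centre. The highest push I read at the wrist was about 20 N, against the 25 N limit. I then backed off until the arm touched nothing.

**Last checks**
- **Lever:** it lies parallel to the jaw and to the webcam's edge within about 1° in the image. Its ray-cast direction agreed less well: −3.2° from tip to pivot, and an arm line fit I discarded because stray pixels spoiled it.
- **Webcam:** the lens is on the far side from the lever. Clamping moved the webcam about 1.8 mm across the channel and about 0.3 mm along it, so it is still against the stop. The 1.8 mm is less than the roughly 3.5 mm I expected, but these picture shifts are only good to about 1 mm.
- **Arm:** the wrist force was about zero at the end.
- **Bystanders:** I planned no moves near the mug, tumbler, tape roll or stapler, but I did not measure their positions again at the end.

**Disagreements along the way**
- The wrist camera put the end stop about 3–4 mm nearer than where I felt it, so I trusted contact.
- The tool tilted by up to about 0.18 rad while pushing the lever.

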